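Draw the press pump's filter out of its bore with the pull hook

ROBOT

A 7-joint arm with a two-finger parallel gripper is mounted at the origin on the work surface. World frame = base frame: x ahead of the robot, y to its left, z up, the work surface at z = 0. Lengths are in m, angles in rad, forces in N, time in s.
With the tool pointing down it reaches from about 0.425 to 1.025 m from the base axis. Payload 9.4 kg.
Tool frame: the origin (TCP) lies at the very end of the fingers, on their centre line; the grasp point (between the pads) lies 19 mm behind it (r.grip_point_offset is the distance from the TCP to the grasp point, in m); z points along the fingers, y is the direction in which the jaws open and shut (so a half turn about z gives the same grasp; the last joint's range is limited). The gripper opens to 93 mm and grips with 3 to 60 N. Pads are 15 mm wide; open, the fingers measure 128 mm over their backs; the gripper's body (75 mm by 188 mm) begins 65 mm behind the grasp point.
Start: joints at [-1.286, 0.599, -0.003, 1.599, 0.002, 0.943, -0.08], TCP at [0.257, 0.678, 0.219] pointing down, gripper open.
Joint ranges: [-2.57, 2.57], [-0.35, 1.97], [-1.29, 1.29], [0.11, 2.56], [-1.05, 4.19], [0.11, 1.86], [-2.63, 2.63]. Speed limits (rad/s): [2.22, 2.22, 3.01, 3.01, 3.14, 3.14, 3.14].

INTERFACE

Orientations are given as a unit quaternion [x, y, z, w].
In Python, from bench import get_state, viewer, r, finder gives the robot as it stands. The module is installed in compiled form; this text tells all that it offers.
- The arm moves only by the tool arm_command, never from a script. Its argument "series" is a list of rows, each an object with "angular": the turn, a rotation vector about the tool's x, y, z in units of 6 degrees (1.0 is 6 degrees), a list of three; "translation": the shift along the tool's x, y, z in mm, a list of three; "gripper": the finger opening in mm, from 0 to 93. In form: [{"angular": [wx, wy, wz], "translation": [tx, ty, tz], "gripper": gripper}, ...]. A call has 1 to 12 rows; each row shifts and turns the pose as measured when the row begins, along the tool's axes as they then stand; what a row does not reach is not made up. A row lasts 1/10 s, in which the tool goes at most 50 mm and 8.59 degrees, less where a joint would pass 70% of its speed; a pose out of reach is approached as far as the arm can. A call with a gripper value outside its range is refused whole. The fingers move at their own pace and stop on an object; "squeeze" is the grip in N (left out, the last holds). Time passes only in rows, so rows that do not move let the fingers close. It gives the time, the measured TCP pose, the force and the opening at its end, in the units of the state.
- get_state(): the state, without advancing time (a new reading comes with each control period).
- viewer.camera(name): name is "scene" or "top" or "wrist"; returns a dict with "frame" (420x560x3 uint8, blue, green, red), "fx", "fy", "cx", "cy" (pixels), "extrinsics" (4x4, takes a point from camera to world coordinates). Camera axes: x right, y up, looking along -z (the intrinsics and any distortion apply to the point x, -y, -z); pixel columns grow to the right and rows downward; lengths in m; the calibration is good to about 2 mm. The wrist camera is an equidistant fisheye: a pixel r from the principal point sees the ray r / f radians off the axis. A picture is of the moment at which its call begins. There is no depth.
- r.job_done(): hands the job in, once; it reports no verdict.
Trained networks look in a picture, given as the dict that the camera call returned (one of the last four; its "shot" number tells which), for a name from the list of things; names that differ only in an ending like _2 or _b are one class to them, and where a whole thing is asked for, a point or a joint stands for the part that bears it (a point fixed in the world has none). Each returns a list of dicts, best first, with "score" (0 to 1); they miss things now and then, are a little off and sometimes report something else, mostly with a low value. They report only what shows in the picture. A call takes as long as a camera call. They do not tell look-alikes from the thing itself.
- finder.find_in(query, picture): "box" ([left, top, width, height] in pixels, round what is visible of it).
- finder.outline_of(query, picture): "pixels" (420x560 bool, what is visible of it) and "box" ([left, top, width, height] in pixels, round what is visible of it).
- finder.tip_of(query, picture): "uv" ([column, row] in pixels: a listed point, or the origin of a listed thing).
The state is a dict: "time": time; "joints": joint angles; "joint_vel": joint speeds; "effort": joint torques, N m; "ee_pos": TCP position; "eef_rot": TCP orientation; "wrist_force": force on the tool from outside, world axes, zero at the start; "ft_torque": the same for the moment, N m; "width": opening from 0.0 (shut) to 1.0 (fully open).
Only numpy, scipy, OpenCV 4.12 (cv2) and the standard library are available. Lean on these libraries where they do the work, as an engineer would, in place of code of your own. Each camera call takes 0.05 s, during which the arm holds its last target.

TASK

The press pump's filter is due for washing: take the pull hook from the tool block, catch the filter's folded wire handle deep in the housing, swing the handle upright and draw the filter straight out without forcing it. Set it down gently, standing upright in the wash tray, unhook it and put the hook back in its place in the block. Do not touch the filter with the fingers and leave everything else where it is.

Things in the scene. Friction and masses are not known exactly. Their poses are not given: they have to be found in the camera images.
- hook: Pull hook standing upright in the tool block, 90 g. Orange square handle 22 x 22 mm, 68 mm long, its middle 38 mm above the origin, above a dark square steel collar 32 x 32 x 4 mm; a straight steel shank 5 mm thick runs down on the same centre line. Origin: on that line at the collar's underside (the face that rests on the block). z points up the handle, x the way the hook's bill points.
- hook_foot (a point): Underside of the hook's foot on the shank's centre line, 95 mm below the hook's origin; same axes. The bill: from here a 4 mm thick bar runs towards +x, its outer end 11 mm from the centre line, and turns up there in a point 3.5 mm thick whose top is 8.5 mm above this underside; the gap between shank and point is 5 mm.
- filter: Steel screen filter, 0.15 to 0.25 kg, pushed fully home in the bore: cylinder 48 mm in diameter, 39 mm high, under a flat end cap 53 mm in diameter, 6 mm thick, bare but for a red wire bail and its lugs at y = +-20 mm. Origin: centre of the underside; z up; cap's face 45 mm above it. A sprung seal in the bore grips its side: drawn straight, it takes 5 to 10 N with its weight over the first 26 mm.
- bail_pivot (a point): Middle of the bail's hinge axis (along filter y), 3.5 mm above the cap's centre; axes of the filter. The bail, a loop of 3.5 mm wire, narrows to a peak 20 mm from the axis. It swings between upright and a stop 1.20 rad towards the filter's +x, where the peak's underside is 9 mm above the cap; it starts 1.08 to 1.19 rad over, turns freely and stays where left. Pulled folded, the filter wedges.
- housing: Grey cast housing, fixed: round, 73 mm outside, 98 mm over its rim, on a 118 mm square plate and a wooden board 150 mm square, 8 to 22 mm thick; a plugged port on each y side reaches 65 mm out. Origin: on the bore's axis at the plate's underside. Vertical bore 59 mm across; its floor, where the filter stands, 10 mm, rim 95 mm above the origin. The hook may load it or the filter with 12 N at most.
- tray: Steel wash tray, fixed, empty, 150 x 150 mm outside, 22 mm high, walls and floor 3 mm thick. Origin: centre of its underside, on the bench; x and y along its sides. The filter must not be set on it with more than 15 N.
- block: Wooden tool block, fixed, 85 (x) x 165 (y) x 100 mm high, with the hook in a slot near its -y end and two awls with round handles standing in its +y half, up to 52 mm above its top and 60 mm or more clear of the hook. Origin: centre of its underside.
- hook_place (a point): On the block's top, 100 mm above the bench: where the hook's origin lies when the hook stands home, its bill towards the block's +x; axes of the block. The slot goes right through the block and reaches 17.5 mm to +x, 8.5 mm to -x and 7 mm to each y side of this point.
- cover: Bystander: the housing's aluminium cover, a 98 mm disc with a knob, 30 mm high, lying beyond the housing. Origin: centre of its underside.
- cup: Bystander: white paper cup, 74 mm across, 92 mm high. Origin: centre of its underside.
- flask: Bystander: green bottle, 70 mm across, 170 mm high. Origin: centre of its underside.
- mallet: Bystander: mallet with a yellow head and a wooden handle, about 240 mm long, lying down. Origin: under the handle's middle.
- wrench: Bystander: steel wrench lying on the bench. Origin: under its middle.
- screw_dish: Bystander: dark steel dish for the cover's screws, 80 x 80 x 22 mm. Origin: centre of its underside.
- screwdriver: Bystander: screwdriver lying on the bench. Origin: under its middle.
Not all that is in view belongs to the job. Of the things like the block, leave any that is green; of the rest the smaller one is meant.

How it is judged:
On the way:
1. the filter hangs on the hook, drawn clear of the bore (z of filter in the frame of housing above 0.097 m and contact force between hook and filter above 0.5 N), for 0.1 s.
At the end, for the whole second after the job is handed in: The filter stands upright (within 4.5 degrees) on the wash tray's floor, inside its walls, at rest and free of the hook; the hook stands upright (within 6 degrees) in its slot in the block, its collar down on the block's top (origin within 12 mm of its place), at rest (x of filter in the frame of tray between -0.05 and 0.05 m and y of filter in the frame of tray between -0.05 and 0.05 m and z of filter in the frame of tray below 0.006 m and angle between filter's own z axis and vertical below 0.08 rad and linear speed of each of filter, hook below 0.02 m/s and distance between hook and hook_place below 0.012 m and angle between hook's own z axis and vertical below 0.1 rad and contact force between hook and filter below 0.1 N); the robot touches nothing.
It fails at once if the hook pressed or pulled on the filter with more than 12 N (contact force between hook and filter above 12 N).
It fails at once if the hook pressed on the housing with more than 12 N (contact force between hook and housing above 12 N).
It fails at once if the filter was set down hard (more than 15 N on the tray) (contact force between filter and tray above 15 N).
It fails at once if the robot touched the filter itself (contact force between filter and the fingers above 0.5 N or contact force between filter and the arm above 0.5 N).
It fails at once if a bystander was moved (distance of any of cover, cup, flask, mallet, wrench, screw_dish, screwdriver from where it was at the start of the episode above 0.02 m).
It also fails if it takes over 72 s, if anything falls off the work surface, if the arm or the gripper's body presses on something with over 40 N, if the wrist force passes 120 N, or if a joint passes its speed limit or range.

## Working session

There is one attempt and no reset: what is moved stays moved. The work goes in short steps, Python scripts to look and compute and a tool call to move; the robot and the scene stay as the last step left them, time stands still between calls to the robot, and variables do not carry over. Pictures are saved under pics/ and viewed, and the job is handed in when it is done.

Besides the shell and the picture viewer there is one more tool, called after ">>>" as name(argument=value, ...), one argument or row to a line, values as JSON. arm_command: Moves the arm, as the interface text tells. Its arguments: {"type":"object","properties":{"series":{"type":"array"},"squeeze":{"type":"number"}},"required":["series"]}

```bash
mkdir -p pics; cat > h.py <<'E'
import numpy as np, cv2
from bench import get_state, viewer, r, finder
from scipy.spatial.transform import Rotation as R
def shot(n,save=None):
    p=viewer.camera(n)
    if save: cv2.imwrite('pics/'+save+'.png',p['frame'])
    return p
def ray(p,uv,name):
    x=(uv[0]-p['cx'])/p['fx']; y=(uv[1]-p['cy'])/p['fy']
    if name=='wrist':
        t=np.hypot(x,y); s=np.sin(t)/t if t>1e-9 else 1
        d=np.array([x*s,-y*s,-np.cos(t)])
    else: d=np.array([x,-y,-1.]); d/=np.linalg.norm(d)
    E=np.array(p['extrinsics']); return E[:3,3],E[:3,:3]@d
def atz(p,uv,z,name):
    o,d=ray(p,uv,name); return o+d*(z-o[2])/d[2]
def proj(p,P,name):
    E=np.array(p['extrinsics']); c=E[:3,:3].T@(np.array(P)-E[:3,3])
    if name=='wrist':
        rr=np.hypot(c[0],c[1]); t=np.arctan2(rr,-c[2]); k=t/rr if rr>1e-9 else 0
        return np.array([p['cx']+p['fx']*c[0]*k,p['cy']-p['fy']*c[1]*k])
    return np.array([p['cx']+p['fx']*c[0]/-c[2],p['cy']-p['fy']*c[1]/-c[2]])
E
python3 - <<'E'
from h import *
np.set_printoptions(precision=4,suppress=True)
print(get_state())
for n in ['scene','top','wrist']:
    p=shot(n,n+'0'); print(n,p['fx'],p['fy'],p['cx'],p['cy'],np.array(p['extrinsics']),[k for k in p])
E
```

```text
{'time': 0.0, 'joints': array([-1.2857,  0.6001, -0.0025,  1.6001,  0.0018,  0.9429, -0.0798]), 'joint_vel': array([-0.0019, -0.0009, -0.0006,  0.0004,  0.0001, -0.0012,  0.0008]), 'effort': array([  0.0003, -76.5034,   1.4975, -25.2348,  -0.0524,   0.017 ,
         0.0001]), 'ee_pos': array([0.2565, 0.6776, 0.2178]), 'eef_rot': array([ 0.1799,  0.9837, -0.0008, -0.0001]), 'wrist_force': array([ 0.1072, -0.3334, -0.682 ]), 'ft_torque': array([-0.0028, -0.0032, -0.0085]), 'width': 0.9981417819675558}
scene 398.53377962793724 398.53377962793724 277.3801332007679 206.8825186031089 [[ 0.5916 -0.6557  0.4691  1.1612]
 [ 0.8062  0.4851 -0.3387 -0.4734]
 [-0.0055  0.5785  0.8156  1.2003]
 [ 0.      0.      0.      1.    ]] ['frame', 'fx', 'fy', 'cx', 'cy', 'extrinsics', 'shot']
top 456.18891987022664 456.18891987022664 274.3476354232823 213.95481597773215 [[-0.0035  0.9989 -0.0476  0.4538]
 [-0.9996 -0.0023  0.0267  0.0204]
 [ 0.0266  0.0477  0.9985  1.3065]
 [ 0.      0.      0.      1.    ]] ['frame', 'fx', 'fy', 'cx', 'cy', 'extrinsics', 'shot']
wrist 325.19226210127806 325.19226210127806 274.6369744065704 213.71805922726503 [[ 0.3545 -0.8961 -0.2671  0.1823]
 [ 0.9351  0.3395  0.102   0.7062]
 [-0.0007 -0.286   0.9582  0.3841]
 [ 0.      0.      0.      1.    ]] ['frame', 'fx', 'fy', 'cx', 'cy', 'extrinsics', 'shot']
```

View pics/scene0.png

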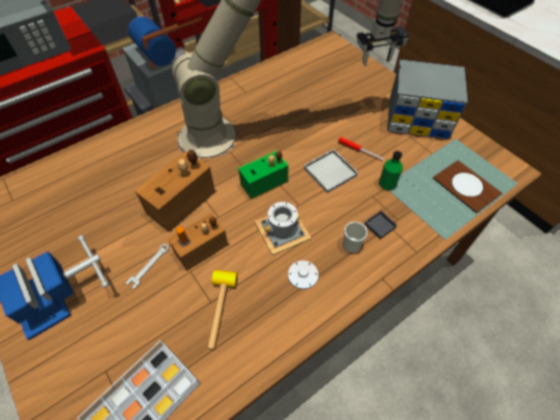

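View pics/top0.png

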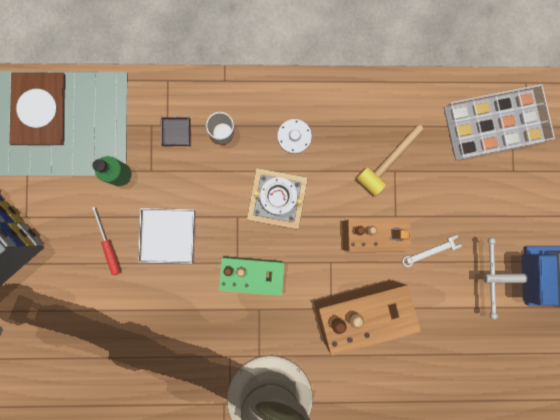

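View pics/wrist0.png

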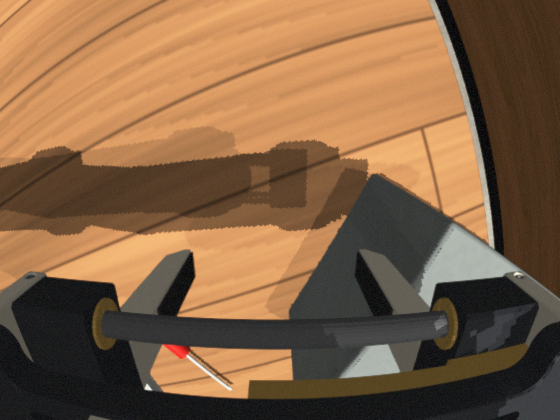

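Candidates for the block: a green one at top (252,277), a large brown one at (370,318) and a small brown one at (377,235), which has the orange handle at (402,235). By the description the small brown one is meant. I'll measure with the networks and take close crops.

```bash
python3 - <<'E'
from h import *
np.set_printoptions(precision=4,suppress=True)
P={n:shot(n) for n in ['scene','top']}
for n,p in P.items():
  for q in ['hook','hook_foot','filter','bail_pivot','housing','tray','block','hook_place','cover']:
    a=finder.tip_of(q,p); print(n,q,[(np.round(d['uv'],1).tolist(),round(d['score'],2)) for d in a][:4])
  for q in ['hook','block','housing','tray','filter']:
    a=finder.find_in(q,p); print(n,'box',q,[(np.round(d['box'],1).tolist(),round(d['score'],2)) for d in a][:4])
f=P['top']['frame']; 
a=cv2.resize(f[160:240,240:320],(560,560),interpolation=cv2.INTER_CUBIC)
b=cv2.resize(f[200:280,335:415],(560,560),interpolation=cv2.INTER_CUBIC)
cv2.imwrite('pics/c1.png',cv2.resize(np.hstack([a,b]),(800,400)))
f=P['scene']['frame']; 
a=cv2.resize(f[190:260,250:320],(400,400),interpolation=cv2.INTER_CUBIC)
b=cv2.resize(f[200:270,165:235],(400,400),interpolation=cv2.INTER_CUBIC)
cv2.imwrite('pics/c2.png',np.hstack([a,b]))
E
```

```text
scene hook [([185.6, 239.1], 0.74)]
scene hook_foot []
scene filter [([288.6, 228.1], 0.59), ([282.5, 229.1], 0.39)]
scene bail_pivot [([282.7, 220.0], 0.66)]
scene housing [([283.2, 230.6], 0.89), ([181.7, 240.2], 0.45), ([351.6, 240.8], 0.22)]
scene tray [([334.0, 172.1], 0.83)]
scene block [([181.7, 203.0], 0.77), ([199.0, 247.7], 0.71), ([263.0, 184.8], 0.7)]
scene hook_place [([157.8, 190.0], 0.63), ([251.7, 170.6], 0.59), ([184.1, 237.6], 0.58)]
scene cover [([303.6, 277.5], 0.65), ([286.2, 228.9], 0.5), ([283.6, 232.0], 0.47)]
scene box hook [([175.3, 224.7, 13.9, 22.3], 0.44)]
scene box block [([237.6, 149.0, 53.4, 49.6], 0.95), ([136.1, 148.3, 78.0, 82.5], 0.77), ([166.7, 209.7, 63.3, 60.5], 0.73)]
scene box housing [([256.2, 205.2, 53.4, 49.8], 0.95)]
scene box tray [([308.7, 149.9, 48.1, 40.2], 0.91), ([288.4, 263.0, 29.6, 23.6], 0.73)]
scene box filter [([282.2, 214.9, 7.3, 7.9], 0.61)]
top hook [([394.8, 236.8], 0.54)]
top hook_foot [([221.7, 135.4], 0.45)]
top filter [([278.9, 197.5], 0.56)]
top bail_pivot [([279.3, 194.0], 0.8)]
top housing [([278.9, 196.2], 0.72)]
top tray [([170.9, 233.3], 0.94), ([179.3, 133.6], 0.37)]
top block [([368.9, 238.0], 0.93), ([360.3, 310.8], 0.81), ([249.7, 271.6], 0.64), ([279.5, 194.5], 0.28)]
top hook_place [([397.1, 234.3], 0.78), ([391.6, 311.3], 0.73), ([269.6, 276.9], 0.66)]
top cover [([292.2, 135.4], 0.9)]
top box hook [([390.4, 229.9, 17.2, 9.5], 0.48), ([246.4, 168.0, 59.7, 62.6], 0.28)]
top box block [([312.1, 282.0, 111.2, 71.6], 0.84), ([340.1, 217.9, 71.7, 31.1], 0.7), ([220.5, 255.4, 66.4, 38.4], 0.62), ([247.0, 163.6, 60.1, 65.6], 0.3)]
top box housing [([247.1, 165.8, 59.7, 65.6], 0.93), ([139.1, 204.1, 54.4, 56.4], 0.61)]
top box tray [([136.4, 205.0, 55.5, 57.8], 0.73)]
top box filter [([268.1, 188.5, 20.1, 17.7], 0.81)]
```

View pics/c1.png

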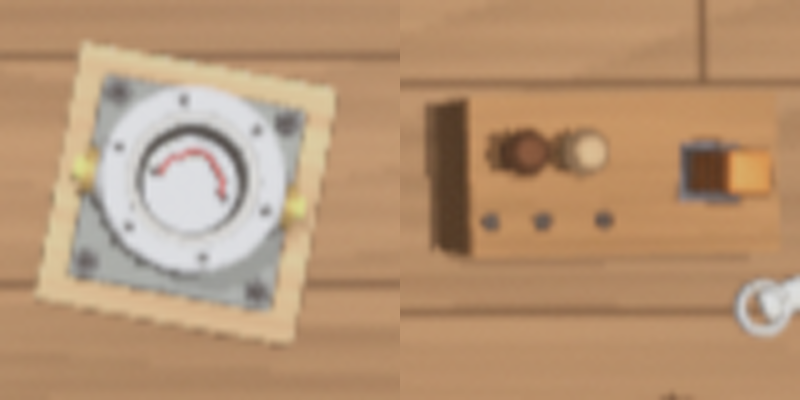

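View pics/c2.png

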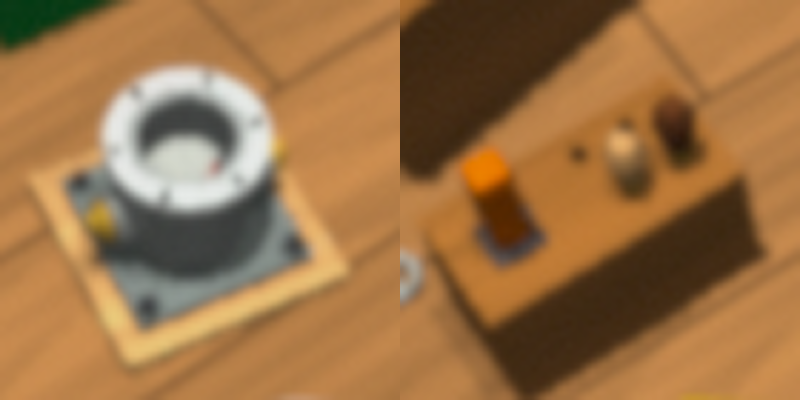

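```bash
python3 - <<'E'
from h import *
np.set_printoptions(precision=4,suppress=True)
P={n:shot(n) for n in ['scene','top']}
def tri(uvs):
    A=np.zeros((3,3));b=np.zeros(3)
    for n,uv in uvs.items():
        o,d=ray(P[n],uv,n);M=np.eye(3)-np.outer(d,d);A+=M;b+=M@o
    return np.linalg.solve(A,b)
print('hook',tri({'scene':(185.6,239.1),'top':(394.8,236.8)}), tri({'scene':(184.1,237.6),'top':(397.1,234.3)}))
print('pivot',tri({'scene':(282.7,220),'top':(279.3,194)}))
print('tray',tri({'scene':(334,172.1),'top':(170.9,233.3)}))
print('housing',tri({'scene':(283.2,230.6),'top':(278.9,196.2)}))
print('block',tri({'scene':(199,247.7),'top':(368.9,238)}))
# handle top centre in top crop: (750,172)/5+[335-80,200]
print('handle top',atz(P['top'],(335-80+750/5,200+172/5),.172,'top'), 'collar',atz(P['top'],(335-80+705/5,200+172/5),.104,'top'))
for c in [(470,88),(470,255),(778,95),(778,250)]:
    print('blk',atz(P['top'],(255+c[0]/5,200+c[1]/5),.1,'top'))
for c in [(82,42),(335,90),(293,343),(37,297)]:
    print('board',atz(P['top'],(240+c[0]/5,160+c[1]/5),.015,'top'))
f=P['top']['frame']
cv2.imwrite('pics/tr.png',cv2.resize(f[200:270,130:200],(560,560),interpolation=cv2.INTER_CUBIC))
E
```

```text
hook [ 0.4515 -0.3302  0.0973] [ 0.4571 -0.3325  0.1161]
pivot [ 0.5675 -0.025   0.0746]
tray [0.4682 0.2871 0.0098]
housing [ 0.5683 -0.025   0.0078]
block [ 0.4449 -0.2909 -0.0101]
handle top [ 0.4559 -0.3371  0.172 ] collar [ 0.4561 -0.3344  0.104 ]
blk [ 0.5012 -0.2104  0.1   ]
blk [ 0.4126 -0.2094  0.1   ]
blk [ 0.497  -0.3755  0.1   ]
blk [ 0.4145 -0.3741  0.1   ]
board [0.6453 0.0365 0.015 ]
board [ 0.6178 -0.1076  0.015 ]
board [ 0.4737 -0.0828  0.015 ]
board [0.5001 0.0622 0.015 ]
```

View pics/tr.png

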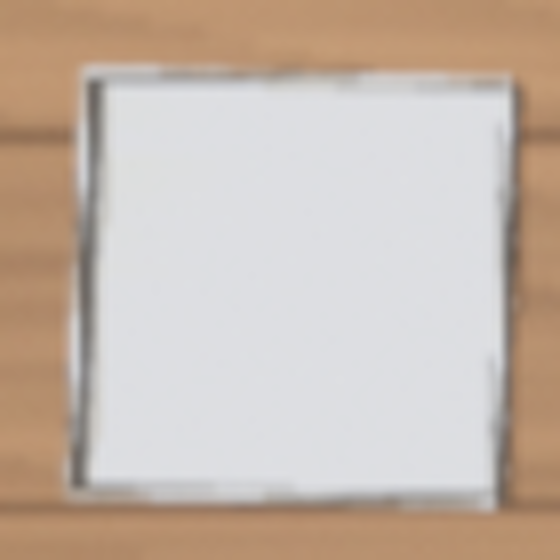

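>>> arm_command(
  series=[
    {"angular": [0, 0, 1.28], "translation": [0, 0, -25], "gripper": 93},
    {"angular": [0, 0, 1.28], "translation": [0, 0, -25], "gripper": 93},
    {"angular": [0, 0, 1.28], "translation": [0, 0, -25], "gripper": 93},
    {"angular": [0, 0, 1.28], "translation": [0, 0, -25], "gripper": 93},
    {"angular": [0, 0, 1.28], "translation": [0, 0, -25], "gripper": 90},
    {"angular": [0, 0, 1.28], "translation": [0, 0, 0], "gripper": 80},
    {"angular": [0, 0, 1.28], "translation": [0, 0, 0], "gripper": 70},
    {"angular": [0, 0, 1.28], "translation": [0, 0, 0], "gripper": 60},
    {"angular": [0, 0, 1.28], "translation": [0, 0, 0], "gripper": 60},
  ],
)

```text
time: 2.65
ee_pos: [0.2567, 0.6777, 0.3491]
eef_rot: [0.722, 0.692, -0.0, -0.001]
wrist_force: [-0.4, 0.4, 0.0]
width: 0.681
```

>>> arm_command(
  series=[
    {"angular": [0, 0, 0], "translation": [-41, 38, 0], "gripper": 60},
    {"angular": [0, 0, 0], "translation": [-41, 38, 0], "gripper": 60},
    {"angular": [0, 0, 0], "translation": [-41, 38, 0], "gripper": 60},
    {"angular": [0, 0, 0], "translation": [-41, 38, 0], "gripper": 60},
    {"angular": [0, 0, 0], "translation": [-41, 38, 0], "gripper": 60},
    {"angular": [0, 0, 0], "translation": [-41, 38, 0], "gripper": 60},
    {"angular": [0, 0, 0], "translation": [-41, 38, 0], "gripper": 60},
    {"angular": [0, 0, 0], "translation": [-41, 38, 0], "gripper": 60},
    {"angular": [0, 0, -0.4], "translation": [0, 0, 0], "gripper": 60},
  ],
)

```text
time: 3.55
ee_pos: [0.5199, 0.3649, 0.3472]
eef_rot: [0.707, 0.707, 0.0, -0.001]
wrist_force: [0.4, 0.6, 1.0]
width: 0.645
```

>>> arm_command(
  series=[
    {"angular": [0, 0, 0], "translation": [-45, 0, 0], "gripper": 60},
    {"angular": [0, 0, 0], "translation": [-45, 0, 0], "gripper": 60},
    {"angular": [0, 0, 0], "translation": [-45, 0, 0], "gripper": 60},
    {"angular": [0, 0, 0], "translation": [-45, 0, 0], "gripper": 60},
    {"angular": [0, 0, 0], "translation": [-45, 0, 0], "gripper": 60},
    {"angular": [0, 0, 0], "translation": [-45, 0, 20], "gripper": 60},
    {"angular": [0, 0, 0], "translation": [-45, 0, 20], "gripper": 60},
    {"angular": [0, 0, 0], "translation": [-45, 0, 20], "gripper": 60},
    {"angular": [0, 0, 0], "translation": [-45, 0, 20], "gripper": 60},
    {"angular": [0, 0, 0], "translation": [-45, 0, 20], "gripper": 60},
    {"angular": [0, 0, 0], "translation": [0, 0, 0], "gripper": 60},
  ],
)

```text
time: 4.65
ee_pos: [0.5221, -0.0963, 0.2458]
eef_rot: [0.706, 0.708, 0.005, 0.001]
wrist_force: [-0.4, 0.8, 0.1]
width: 0.643
```

```bash
python3 - <<'E'
from h import *
np.set_printoptions(precision=4,suppress=True)
p=shot('wrist','w1'); print(get_state()['ee_pos'],get_state()['eef_rot'],np.array(p['extrinsics']))
np.save('w1ext.npy',p['extrinsics'])
for q in ['filter','bail_pivot','housing']:
    print(q,[(np.round(d['uv'],1).tolist(),round(d['score'],2)) for d in finder.tip_of(q,p)][:3])
E
```

```text
[ 0.5228 -0.0934  0.2465] [0.7056 0.7086 0.0054 0.0012] [[ 1.      0.0014 -0.0088  0.5208]
 [ 0.0012  0.9597  0.281  -0.0172]
 [ 0.0088 -0.281   0.9597  0.4125]
 [ 0.      0.      0.      1.    ]]
filter [([308.4, 121.4], 0.85)]
bail_pivot [([310.9, 127.4], 0.65)]
housing []
```

View pics/w1.png

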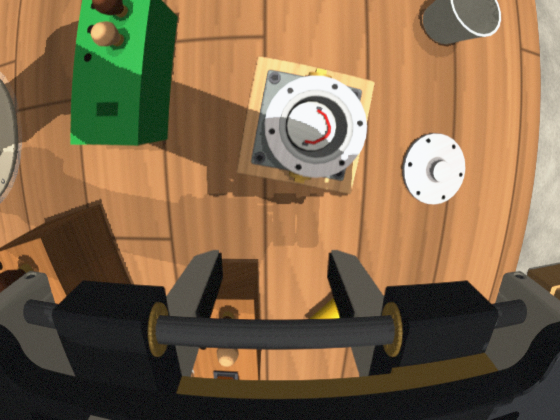

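The housing is at about (312,125), with the red bail peaking to the right (+x) near (328,125). Next I'll fit the circles and the bail in a crop.

```bash
python3 - <<'E'
from h import *
f=cv2.imread('pics/w1.png')[50:200,235:385]
g=cv2.resize(f,(600,600),interpolation=cv2.INTER_CUBIC)
cv2.imwrite('pics/w1c.png',g)
hsv=cv2.cvtColor(cv2.imread('pics/w1.png'),cv2.COLOR_BGR2HSV)
m=((hsv[...,0]<8)|(hsv[...,0]>172))&(hsv[...,1]>120)&(hsv[...,2]>60)
m[:50]=0;m[200:]=0;m[:,:270]=0;m[:,360:]=0
ys,xs=np.nonzero(m); print(sorted(zip(ys,xs)))
E
```

```text
[(np.int64(109), np.int64(318)), (np.int64(110), np.int64(317)), (np.int64(110), np.int64(318)), (np.int64(110), np.int64(319)), (np.int64(110), np.int64(320)), (np.int64(111), np.int64(318)), (np.int64(111), np.int64(319)), (np.int64(111), np.int64(320)), (np.int64(111), np.int64(321)), (np.int64(112), np.int64(319)), (np.int64(112), np.int64(320)), (np.int64(112), np.int64(321)), (np.int64(112), np.int64(322)), (np.int64(113), np.int64(320)), (np.int64(113), np.int64(321)), (np.int64(113), np.int64(322)), (np.int64(113), np.int64(323)), (np.int64(114), np.int64(322)), (np.int64(114), np.int64(323)), (np.int64(114), np.int64(324)), (np.int64(114), np.int64(325)), (np.int64(115), np.int64(323)), (np.int64(115), np.int64(324)), (np.int64(115), np.int64(325)), (np.int64(116), np.int64(324)), (np.int64(116), np.int64(325)), (np.int64(116), np.int64(326)), (np.int64(117), np.int64(324)), (np.int64(117), np.int64(325)), (np.int64(117), np.int64(326)), (np.int64(118), np.int64(325)), (np.int64(118), np.int64(326)), (np.int64(118), np.int64(327)), (np.int64(119), np.int64(325)), (np.int64(1
[... 2872 characters left out ...]
.int64(141), np.int64(316)), (np.int64(141), np.int64(317)), (np.int64(141), np.int64(318)), (np.int64(141), np.int64(319)), (np.int64(142), np.int64(305)), (np.int64(142), np.int64(306)), (np.int64(142), np.int64(307)), (np.int64(142), np.int64(308)), (np.int64(142), np.int64(309)), (np.int64(142), np.int64(310)), (np.int64(142), np.int64(311)), (np.int64(142), np.int64(312)), (np.int64(142), np.int64(313)), (np.int64(142), np.int64(314)), (np.int64(142), np.int64(315)), (np.int64(142), np.int64(316)), (np.int64(142), np.int64(317)), (np.int64(143), np.int64(311)), (np.int64(143), np.int64(312)), (np.int64(143), np.int64(313)), (np.int64(143), np.int64(314)), (np.int64(143), np.int64(315))]
```

View pics/w1c.png

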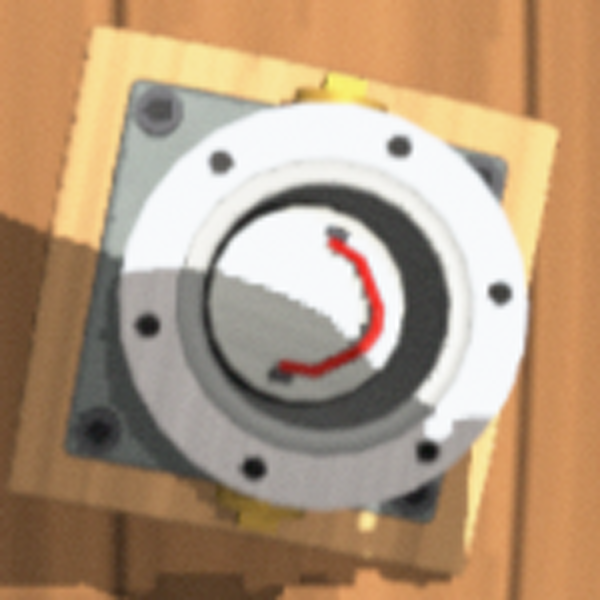

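```bash
cat > fit.py <<'E'
from h import *
from scipy.optimize import least_squares
np.set_printoptions(precision=4,suppress=True)
p=dict(fx=325.19226,fy=325.19226,cx=274.63697,cy=213.71806,extrinsics=np.load('w1ext.npy'))
g=lambda *c:[(235-.375+a/4,50-.375+b/4) for a,b in c]
rim=g((118,304),(528,304),(323,101),(323,508))
cap=g((207,304),(403,304),(306,205),(306,402))
lug=g((337,233),(281,375))
board=g((95,26),(558,128),(462,578),(10,492))
peak=g((377,308))
def circ(c,rad,z,uv):
    # distance of ray hit at z from centre minus rad, in approx px
    q=atz(p,uv,z,'wrist'); return (np.hypot(*(q[:2]-c))-rad)*1000
def res(v,full=False):
    x,y,b,yaw,th,by=v; c=np.array([x,y])
    e=[circ(c,.049,b+.095,u) for u in rim]
    e+=[circ(c,.0265,b+.055,u) for u in cap]
    yd=np.array([-np.sin(yaw),np.cos(yaw)]);xd=np.array([np.cos(yaw),np.sin(yaw)])
    for s,u in zip((1,-1),lug):
        e+=list((atz(p,u,b+.0585,'wrist')[:2]-(c+s*.02*yd))*1000)
    q=atz(p,peak[0],b+.0585+.02*np.cos(th),'wrist')[:2]
    e+=list((q-(c+xd*.02*np.sin(th)))*1000)
    for k,u in enumerate(board):
        a=by+np.pi*3/4-k*np.pi/2
        e+=list((atz(p,u,b,'wrist')[:2]-(c+.075*2**.5*np.array([np.cos(a),np.sin(a)])))*1000*.5)
    e+=[(th-1.14)/.05,(b-.015)/.005]
    return np.array(e)
s=least_squares(res,[.559,-.023,.015,-.25,1.14,-.17],x_scale=[.01,.01,.01,.1,.1,.1])
print(s.x,np.degrees(s.x[[3,5]])); print(res(s.x))
E
python3 fit.py
```

```text
[ 0.5629 -0.021   0.009  -0.2805  1.1133 -0.1846] [-16.0739 -10.5754]
[ 0.244   0.3387 -0.3063  0.2521  0.122  -0.4066 -0.4748  0.6278  1.8437
 -0.6712 -1.4915 -0.4599 -0.4045  3.902   0.7559 -0.9666 -0.5227 -0.7442
 -0.2271 -0.2632  0.9225 -0.2546 -0.5349 -1.1955]
```

```bash
sed -i 's/peak=g.*/peak=[(328.7,130.3)]/' fit.py; python3 fit.py
```

```text
[ 0.5629 -0.0213  0.009  -0.3341  1.1281 -0.1846] [-19.145  -10.5754]
[ 0.2636  0.3467  0.0632 -0.1019  0.1292 -0.4147 -0.1093  0.2697  0.8079
  0.0174 -0.486  -0.4252 -0.3113  1.37    0.7444 -0.7806 -0.5256 -0.5598
 -0.2315 -0.0875  0.9094 -0.0773 -0.2372 -1.2051]
```

>>> arm_command(
  series=[
    {"angular": [0, 0, 0], "translation": [-45, -9.5, -2], "gripper": 60},
    {"angular": [0, 0, 0], "translation": [-45, -9.5, -2], "gripper": 60},
    {"angular": [0, 0, 0], "translation": [-45, -9.5, -2], "gripper": 60},
    {"angular": [0, 0, 0], "translation": [-45, -9.5, -2], "gripper": 60},
    {"angular": [0, 0, 0], "translation": [-45, -9.5, -2], "gripper": 60},
    {"angular": [0, 0, 0], "translation": [-45, -9.5, -2], "gripper": 60},
    {"angular": [0, 0, 0], "translation": [-45, -9.5, -2], "gripper": 60},
    {"angular": [0, 0, 0], "translation": [0, 0, 0], "gripper": 60},
  ],
)

```text
time: 5.65
ee_pos: [0.4764, -0.3992, 0.2632]
eef_rot: [0.69, 0.724, 0.011, 0.005]
wrist_force: [-0.3, 0.2, -0.9]
width: 0.644
```

```bash
cat >> h.py <<'E'
def tofix(yaw, st=None):
    """rotvec (tool axes, units of 6deg) to vertical tool with tool y at world yaw"""
    st=st or get_state(); Rc=R.from_quat(st['eef_rot'])
    y=np.array([np.cos(yaw),np.sin(yaw),0]); z=np.array([0,0,-1.]); x=np.cross(y,z)
    Rt=R.from_matrix(np.array([x,y,z]).T)
    return np.degrees((Rc.inv()*Rt).as_rotvec())/6
def totool(dw,st=None):
    st=st or get_state(); return R.from_quat(st['eef_rot']).inv().apply(dw)*1000
E
python3 - <<'E'
from h import *
np.set_printoptions(precision=4,suppress=True)
p=shot('wrist','w2'); st=get_state(); print(st['ee_pos'],tofix(0,st),np.array(p['extrinsics'])); np.save('w2ext.npy',p['extrinsics'])
for q in ['hook','hook_place','block']:
    print(q,[(np.round(d['uv'],1).tolist(),round(d['score'],2)) for d in finder.tip_of(q,p)][:3])
E
```

```text
[ 0.4777 -0.3957  0.2628] [ 0.2091 -0.1042  0.4897] [[ 0.9986 -0.0398 -0.0344  0.4693]
 [ 0.0478  0.9598  0.2766 -0.3209]
 [ 0.022  -0.2778  0.9604  0.4301]
 [ 0.      0.      0.      1.    ]]
hook [([257.6, 133.5], 0.94)]
hook_place [([60.8, 120.7], 0.92)]
block [([107.1, 73.7], 0.94), ([259.7, 99.1], 0.69)]
```

View pics/w2.png

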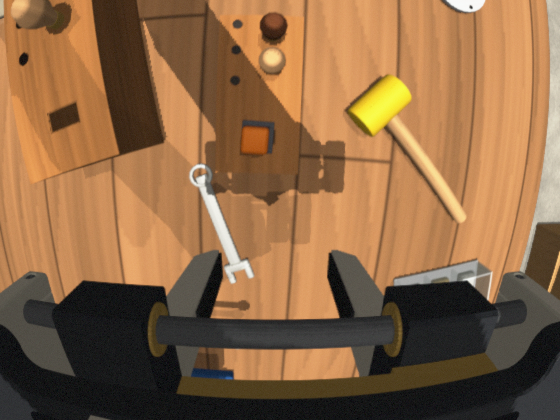

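```bash
python3 - <<'E'
from h import *
np.set_printoptions(precision=4,suppress=True)
p=dict(fx=325.19226,fy=325.19226,cx=274.63697,cy=213.71806,extrinsics=np.load('w2ext.npy'))
f=cv2.imread('pics/w2.png'); cv2.imwrite('pics/w2c.png',cv2.resize(f[80:200,200:320],(600,600),interpolation=cv2.INTER_CUBIC))
for uv,z in [((256,141),.172),((257.6,133.5),.1)]: print(atz(p,uv,z,'wrist'))
E
```

```text
[ 0.461  -0.3362  0.172 ]
[ 0.46   -0.3328  0.1   ]
```

View pics/w2c.png

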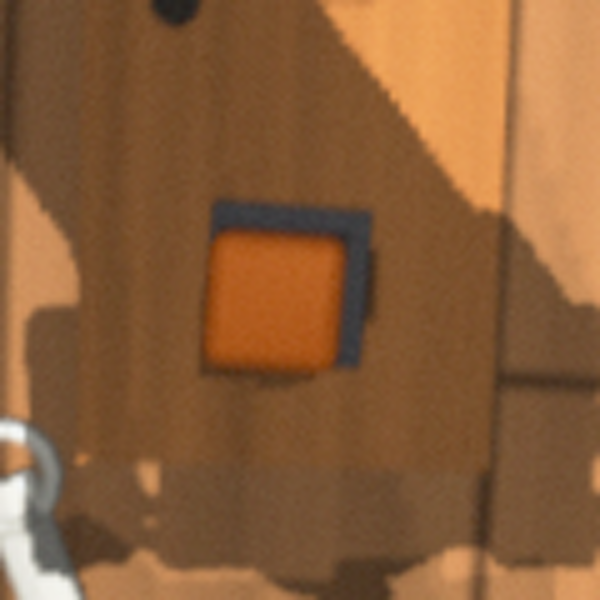

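>>> arm_command(
  series=[
    {"angular": [0.2, -0.1, 0.49], "translation": [30, -9, 0], "gripper": 60},
    {"angular": [0, 0, 0], "translation": [30, -9, 0], "gripper": 60},
    {"angular": [0, 0, 0], "translation": [0, 0, 0], "gripper": 60},
  ],
)

```text
time: 6.15
ee_pos: [0.4607, -0.3246, 0.262]
eef_rot: [0.703, 0.711, 0.002, -0.002]
wrist_force: [0.2, -0.4, -0.3]
width: 0.644
```

```bash
python3 - <<'E'
from h import *
np.set_printoptions(precision=4,suppress=True)
st=get_state(); print(st['ee_pos'],tofix(0,st),totool(np.array([.4598,-.3355,.123])-st['ee_pos'],st))
E
```

```text
[ 0.4607 -0.3246  0.262 ] [-0.0056 -0.0464  0.1032] [-11.5615  -0.9128 138.9104]
```

>>> arm_command(
  series=[
    {"angular": [0, -0.05, 0.1], "translation": [-11, -1, 25], "gripper": 60},
    {"angular": [0, 0, 0], "translation": [0, 0, 25], "gripper": 60},
    {"angular": [0, 0, 0], "translation": [0, 0, 15], "gripper": 60},
    {"angular": [0, 0, 0], "translation": [0, 0, 0], "gripper": 60},
  ],
)

```text
time: 6.55
ee_pos: [0.4655, -0.3288, 0.1971]
eef_rot: [0.702, 0.712, 0.002, 0.002]
wrist_force: [-0.6, 0.5, 0.1]
width: 0.648
```

```bash
python3 - <<'E'
from h import *
np.set_printoptions(precision=4,suppress=True)
p=shot('wrist','w3'); st=get_state(); print(st['ee_pos'],tofix(0,st),totool(np.array([.4598,-.3355,.123])-st['ee_pos'],st))
for P in [(.4598,-.3355,.172),st['ee_pos']]: print(proj(p,P,'wrist'))
E
```

```text
[ 0.4659 -0.3291  0.198 ] [0.0587 0.0061 0.143 ] [-6.2324 -6.7    74.9515]
[264.8764 257.4894]
[274.7979 266.2667]
```

View pics/w3.png

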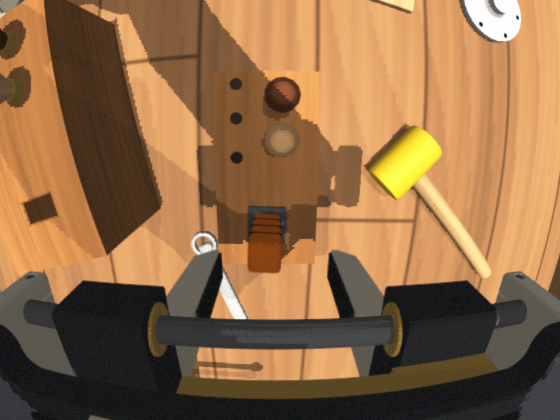

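>>> arm_command(
  series=[
    {"angular": [0, 0, 0.14], "translation": [-5, -6.5, 0], "gripper": 60},
    {"angular": [0, 0, 0], "translation": [0, 0, 10], "gripper": 60},
    {"angular": [0, 0, 0], "translation": [0, 0, 0], "gripper": 60},
  ],
)

```text
time: 6.9
ee_pos: [0.4607, -0.3345, 0.1896]
eef_rot: [0.707, 0.707, 0.003, 0.004]
wrist_force: [0.7, 0.5, -0.3]
width: 0.645
```

```bash
python3 - <<'E'
from h import *
np.set_printoptions(precision=4,suppress=True)
st=get_state(); print(st['ee_pos'],tofix(0,st),totool(np.array([.4598,-.334,.123])-st['ee_pos'],st))
E
```

```text
[ 0.4607 -0.3345  0.1896] [0.0892 0.0192 0.0101] [ 0.6392 -1.5551 66.5533]
```

>>> arm_command(
  series=[
    {"angular": [0.09, 0, 0], "translation": [0.5, -1, 15], "gripper": 60},
    {"angular": [0, 0, 0], "translation": [0, 0, 18], "gripper": 60},
    {"angular": [0, 0, 0], "translation": [0, 0, 18], "gripper": 60},
    {"angular": [0, 0, 0], "translation": [0, 0, 8], "gripper": 60},
    {"angular": [0, 0, 0], "translation": [0, 0, 0], "gripper": 60},
  ],
)

```text
time: 7.4
ee_pos: [0.4603, -0.3344, 0.127]
eef_rot: [0.707, 0.707, -0.001, 0.001]
wrist_force: [0.2, 0.0, 0.6]
width: 0.646
```

```bash
python3 - <<'E'
from h import *
np.set_printoptions(precision=4,suppress=True)
st=get_state(); print(st['ee_pos'],tofix(0,st),totool(np.array([.4598,-.334,.123])-st['ee_pos'],st))
E
```

```text
[ 0.4603 -0.3344  0.127 ] [-0.0012  0.0255  0.0104] [ 0.3979 -0.4614  3.9643]
```

>>> arm_command(
  series=[
    {"angular": [0, 0.025, 0], "translation": [0, 0, 3.5], "gripper": 50},
    {"angular": [0, 0, 0], "translation": [0, 0, 0], "gripper": 40},
    {"angular": [0, 0, 0], "translation": [0, 0, 0], "gripper": 32},
    {"angular": [0, 0, 0], "translation": [0, 0, 0], "gripper": 26},
    {"angular": [0, 0, 0], "translation": [0, 0, 0], "gripper": 23},
    {"angular": [0, 0, 0], "translation": [0, 0, 0], "gripper": 15},
    {"angular": [0, 0, 0], "translation": [0, 0, 0], "gripper": 10},
    {"angular": [0, 0, 0], "translation": [0, 0, 0], "gripper": 10},
  ],
  squeeze=35,
)

```text
time: 8.2
ee_pos: [0.4611, -0.335, 0.1252]
eef_rot: [0.707, 0.707, 0.0, 0.001]
wrist_force: [0.0, 0.0, -1.4]
width: 0.235
```

```bash
python3 - <<'E'
from h import *
np.set_printoptions(precision=4,suppress=True)
st=get_state(); print(st['ee_pos'],tofix(0,st),st['wrist_force'],st['width']*93)
shot('wrist','w4')
E
```

```text
[ 0.4611 -0.335   0.1252] [0.0219 0.0118 0.0105] [ 0.0182  0.0122 -1.3559] 21.897942949958786
```

View pics/w4.png

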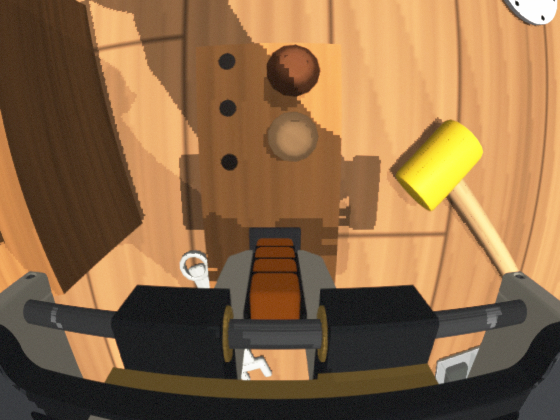

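>>> arm_command(
  series=[
    {"angular": [0, 0, 0], "translation": [0, 0, -10], "gripper": 10},
    {"angular": [0, 0, 0], "translation": [0, 0, -20], "gripper": 10},
    {"angular": [0, 0, 0], "translation": [0, 0, -30], "gripper": 10},
    {"angular": [0, 0, 0], "translation": [0, 0, -35], "gripper": 10},
    {"angular": [0, 0, 0], "translation": [0, 0, -35], "gripper": 10},
    {"angular": [0, 0, 0], "translation": [0, 0, -35], "gripper": 10},
    {"angular": [0, 0, 0], "translation": [0, 0, -30], "gripper": 10},
    {"angular": [0, 0, 0], "translation": [0, 0, -10], "gripper": 10},
    {"angular": [0, 0, 0], "translation": [0, 0, 0], "gripper": 10},
  ],
)

```text
time: 9.15
ee_pos: [0.4586, -0.3349, 0.3418]
eef_rot: [0.708, 0.707, 0.0, 0.0]
wrist_force: [-0.8, -0.2, -1.2]
width: 0.236
```

>>> arm_command(
  series=[
    {"angular": [0, 0, 0], "translation": [20, 7, 0], "gripper": 10},
    {"angular": [0, 0, 0], "translation": [35, 11, 0], "gripper": 10},
    {"angular": [0, 0, 0], "translation": [40, 13, 0], "gripper": 10},
    {"angular": [0, 0, 0], "translation": [40, 13, 0], "gripper": 10},
    {"angular": [0, 0, 0], "translation": [40, 13, 0], "gripper": 10},
    {"angular": [0, 0, 0], "translation": [40, 13, 0], "gripper": 10},
    {"angular": [0, 0, 0], "translation": [35, 11, 0], "gripper": 10},
    {"angular": [0, 0, 0.8], "translation": [20, 7, 0], "gripper": 10},
    {"angular": [0, 0, 0.8], "translation": [0, 0, 0], "gripper": 10},
    {"angular": [0, 0, 0.8], "translation": [0, 0, 0], "gripper": 10},
    {"angular": [0, 0, 0.5], "translation": [0, 0, 0], "gripper": 10},
    {"angular": [0, 0, 0], "translation": [0, 0, 0], "gripper": 10},
  ],
)

```text
time: 10.35
ee_pos: [0.5421, -0.0511, 0.3224]
eef_rot: [0.81, 0.587, -0.011, -0.007]
wrist_force: [-0.2, 0.5, -1.2]
width: 0.239
```

```bash
python3 - <<'E'
from h import *
np.set_printoptions(precision=4,suppress=True)
p=shot('wrist','w5'); st=get_state(); print(st['ee_pos'],tofix(-.34,st),totool(np.array([.5629,-.0213,.255])-st['ee_pos'],st),st['wrist_force'],st['width']*93)
np.save('w5ext.npy',p['extrinsics'])
E
```

```text
[ 0.542  -0.0511  0.3224] [-0.2347  0.0878  0.2369] [35.4094 12.3193 66.7675] [-0.2322  0.9782 -0.7199] 21.76268457626426
```

View pics/w5.png

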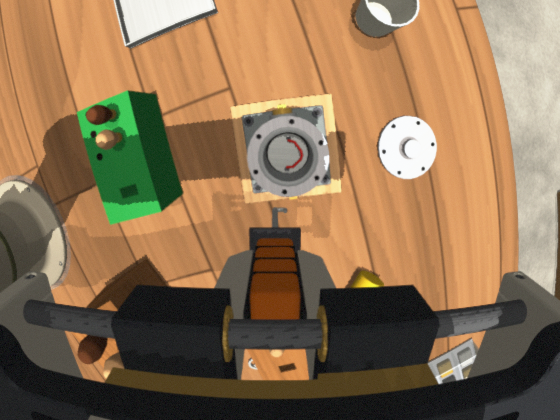

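>>> arm_command(
  series=[
    {"angular": [-0.23, 0.09, 0.24], "translation": [18, 6, 0], "gripper": 10},
    {"angular": [0, 0, 0], "translation": [14, 5, 20], "gripper": 10},
    {"angular": [0, 0, 0], "translation": [0, 0, 20], "gripper": 10},
    {"angular": [0, 0, 0], "translation": [0, 0, 0], "gripper": 10},
  ],
)

```text
time: 10.8
ee_pos: [0.562, -0.0243, 0.2786]
eef_rot: [0.815, 0.579, -0.001, -0.001]
wrist_force: [-0.4, 0.3, -0.4]
width: 0.236
```

```bash
cat > look.py <<'E'
from h import *
import sys
np.set_printoptions(precision=4,suppress=True)
nm=sys.argv[1]
p=shot('wrist',nm); st=get_state(); print(st['ee_pos'],tofix(-.34,st),totool(np.array([.5629,-.0213,.1842+.0])-st['ee_pos'],st),st['wrist_force'],st['width']*93)
np.save(nm+'ext.npy',p['extrinsics'])
Rt=R.from_quat(st['eef_rot'])
print('foot px',proj(p,st['ee_pos']+Rt.apply([0,0,.1202]),'wrist'),'bill end',proj(p,st['ee_pos']+Rt.apply([0,.011,.1202]),'wrist'))
f=p['frame']; cv2.imwrite('pics/'+nm+'c.png',cv2.resize(f[90:260,190:360],(680,600)[0:2],interpolation=cv2.INTER_CUBIC))
E
python3 look.py w6
```

```text
[ 0.5626 -0.0244  0.2798] [-0.0077 -0.0002  0.034 ] [ 2.9909 -0.6946 95.5744] [ 0.0178  0.0004 -0.3045] 22.001912074014623
foot px [275.2681 208.2352] bill end [287.3372 208.2383]
```

View pics/w6.png

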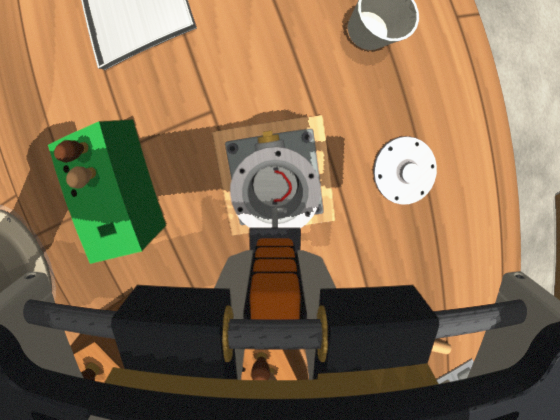

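View pics/w6c.png

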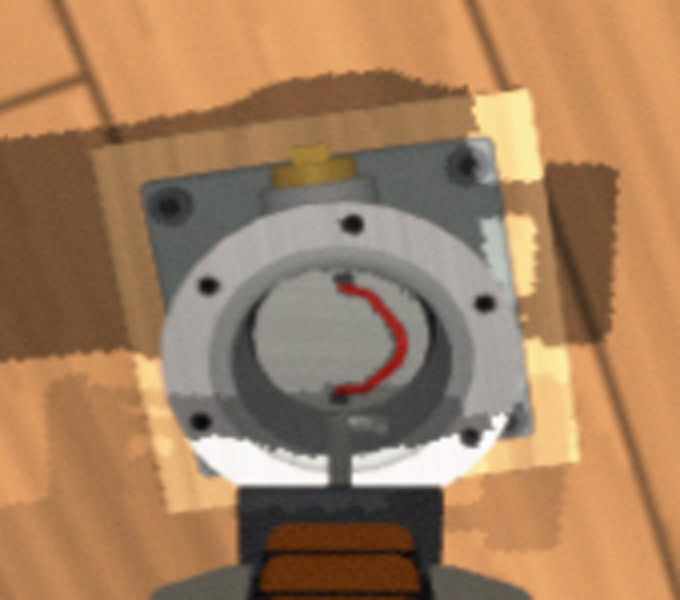

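```bash
python3 - <<'E'
from h import *
np.set_printoptions(precision=4,suppress=True)
p=dict(fx=325.19226,fy=325.19226,cx=274.63697,cy=213.71806,extrinsics=np.load('w6ext.npy'))
for b in (.008,.009,.012,.016):
  q=[atz(p,(190-.375+a/4,90-.36+c/3.5294),b+.0585,'wrist') for a,c in ((342,278),(339,398))]
  pk=atz(p,(190-.375+403/4,90-.36+336/3.53),b+.0585+.0085,'wrist')
  m=(q[0]+q[1])/2; d=q[0]-q[1]
  xd=np.array([np.cos(.34),-np.sin(.34)]); yd=np.array([np.sin(.34),np.cos(.34)])
  print(b,m,np.linalg.norm(d),np.degrees(np.arctan2(-d[0],d[1])),(pk-m)[:2]@xd,(pk-m)[:2]@yd)
E
```

```text
0.008 [ 0.5626 -0.0224  0.0665] 0.04128474970020668 -20.528421643522208 0.018136507679104852 0.002753970021968292
0.009 [ 0.5626 -0.0222  0.0675] 0.041175634117390406 -20.528421643522222 0.018087497668167616 0.002751264552660637
0.012 [ 0.5628 -0.0216  0.0705] 0.04084828736894163 -20.52842164352223 0.017940467635356117 0.0027431481447377747
0.016 [ 0.5631 -0.0208  0.0745] 0.04041182503767658 -20.52842164352225 0.01774442759160749 0.0027323262675072934
```

>>> arm_command(
  series=[
    {"angular": [0, 0, 0], "translation": [2.3, -0.6, 0], "gripper": 10},
    {"angular": [0, 0, 0], "translation": [0, 0, 20], "gripper": 10},
    {"angular": [0, 0, 0], "translation": [0, 0, 20], "gripper": 10},
    {"angular": [0, 0, 0], "translation": [0, 0, 0], "gripper": 10},
  ],
)

```text
time: 11.25
ee_pos: [0.5644, -0.023, 0.2424]
eef_rot: [0.815, 0.579, 0.002, 0.001]
wrist_force: [0.5, 0.4, -1.3]
width: 0.235
```

```bash
python3 look.py w7
```

```text
[ 0.565  -0.0232  0.2436] [ 0.0487 -0.0281  0.034 ] [ 0.9424 -2.9476 59.4244] [-0.0034  0.6245 -0.8662] 21.763157949133646
foot px [275.3707 208.4272] bill end [287.4401 208.432 ]
```

View pics/w7c.png

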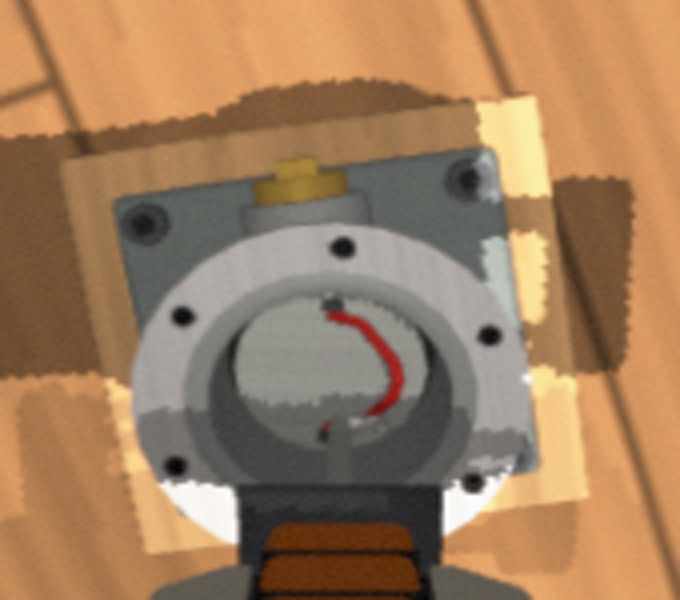

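>>> arm_command(
  series=[
    {"angular": [0.05, -0.03, 0.28], "translation": [0.9, -3, 0], "gripper": 10},
    {"angular": [0, 0, 0], "translation": [0, 0, 10], "gripper": 10},
    {"angular": [0, 0, 0], "translation": [0, 0, 0], "gripper": 10},
  ],
)

```text
time: 11.6
ee_pos: [0.5637, -0.0215, 0.2362]
eef_rot: [0.825, 0.565, 0.002, 0.001]
wrist_force: [-0.0, -0.3, -0.8]
width: 0.236
```

```bash
sed -i 's/tofix(-.34/tofix(-.365/' look.py; python3 look.py w8
```

```text
[ 0.5641 -0.0217  0.2368] [ 0.0378 -0.0204 -0.037 ] [-0.2032 -1.4593 52.5764] [ 0.2905 -0.7747 -0.717 ] 22.0905611708315
foot px [274.9631 208.2244] bill end [287.0081 208.2246]
```

View pics/w8c.png

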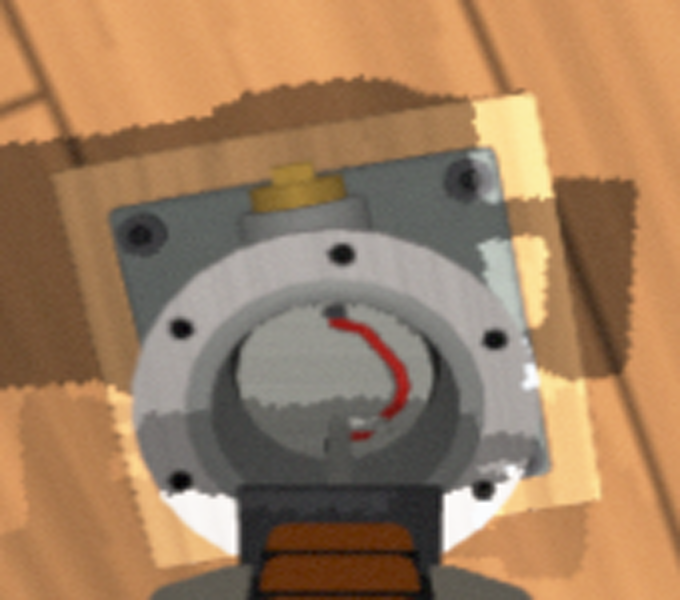

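>>> arm_command(
  series=[
    {"angular": [0.04, -0.02, 0], "translation": [0, -1.5, 0], "gripper": 10},
    {"angular": [0, 0, 0], "translation": [0, 0, 13], "gripper": 10},
    {"angular": [0, 0, 0], "translation": [0, 0, 13], "gripper": 10},
    {"angular": [0, 0, 0], "translation": [0, 0, 0], "gripper": 10},
  ],
)

```text
time: 12.05
ee_pos: [0.5629, -0.0209, 0.2093]
eef_rot: [0.825, 0.566, 0.0, 0.0]
wrist_force: [0.0, -0.4, -0.8]
width: 0.233
```

```bash
python3 look.py w9
```

```text
[ 0.5632 -0.021   0.2099] [ 0.0091 -0.007  -0.0324] [-0.3612 -0.1641 25.6817] [ 0.5756 -0.1377 -1.5283] 22.042614229994808
foot px [274.8436 208.3274] bill end [286.8899 208.3268]
```

View pics/w9c.png

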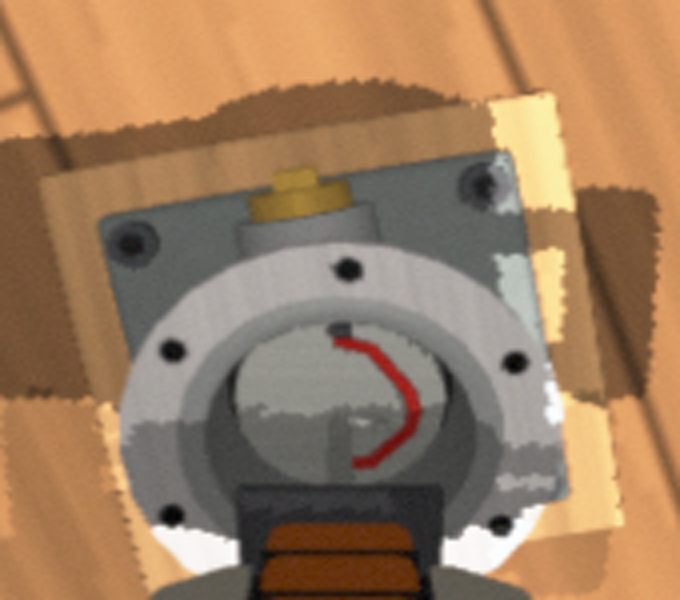

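>>> arm_command(
  series=[
    {"angular": [0, 0, 0], "translation": [-0.3, -0.2, 5], "gripper": 10},
    {"angular": [0, 0, 0], "translation": [0, 0, 4], "gripper": 10},
    {"angular": [0, 0, 0], "translation": [0, 0, 0], "gripper": 10},
  ],
)

```text
time: 12.4
ee_pos: [0.5629, -0.0215, 0.1999]
eef_rot: [0.825, 0.565, 0.0, 0.0]
wrist_force: [-0.4, -0.4, -1.5]
width: 0.234
```

>>> arm_command(
  series=[
    {"angular": [0, 0, 0], "translation": [0, 0, 2], "gripper": 10},
    {"angular": [0, 0, 0], "translation": [0, 0, 0], "gripper": 10},
  ],
)

```text
time: 12.6
ee_pos: [0.5631, -0.0216, 0.1979]
eef_rot: [0.825, 0.565, 0.0, 0.0]
wrist_force: [-0.4, -0.2, -1.1]
width: 0.233
```

>>> arm_command(
  series=[
    {"angular": [0, 0, 0], "translation": [0, 0, 2], "gripper": 10},
    {"angular": [0, 0, 0], "translation": [0, 0, 0], "gripper": 10},
  ],
)

```text
time: 12.8
ee_pos: [0.5632, -0.0215, 0.196]
eef_rot: [0.825, 0.565, 0.001, 0.0]
wrist_force: [0.5, -0.6, -0.9]
width: 0.232
```

>>> arm_command(
  series=[
    {"angular": [0, 0, 0], "translation": [0, 0, 2], "gripper": 10},
    {"angular": [0, 0, 0], "translation": [0, 0, 0], "gripper": 10},
  ],
)

```text
time: 13.0
ee_pos: [0.5633, -0.0215, 0.194]
eef_rot: [0.825, 0.565, 0.001, 0.0]
wrist_force: [0.5, -0.4, -1.9]
width: 0.236
```

>>> arm_command(
  series=[
    {"angular": [0, 0, 0], "translation": [0, 0, 1.5], "gripper": 10},
    {"angular": [0, 0, 0], "translation": [0, 0, 0], "gripper": 10},
  ],
)

```text
time: 13.2
ee_pos: [0.5634, -0.0215, 0.1924]
eef_rot: [0.825, 0.565, 0.001, 0.0]
wrist_force: [-0.0, -0.4, -0.2]
width: 0.235
```

>>> arm_command(
  series=[
    {"angular": [0, 0, 0], "translation": [0, 0, 1], "gripper": 10},
    {"angular": [0, 0, 0], "translation": [0, 0, 0], "gripper": 10},
  ],
)

```text
time: 13.4
ee_pos: [0.5634, -0.0215, 0.1913]
eef_rot: [0.825, 0.565, 0.001, 0.0]
wrist_force: [0.4, 0.3, -0.4]
width: 0.234
```

>>> arm_command(
  series=[
    {"angular": [0, 0, 0], "translation": [0, 0, 1], "gripper": 10},
    {"angular": [0, 0, 0], "translation": [0, 0, 0], "gripper": 10},
  ],
)

```text
time: 13.6
ee_pos: [0.5634, -0.0215, 0.1903]
eef_rot: [0.825, 0.565, 0.001, 0.0]
wrist_force: [0.5, 0.1, -0.4]
width: 0.234
```

```bash
python3 look.py w10
```

```text
[ 0.5634 -0.0216  0.1903] [ 0.0189 -0.0099 -0.037 ] [ 0.0526 -0.5957  6.1221] [ 0.4096 -0.6829 -1.3779] 21.63353298269415
foot px [274.4918 208.1621] bill end [286.5154 208.1594]
```

View pics/w10c.png

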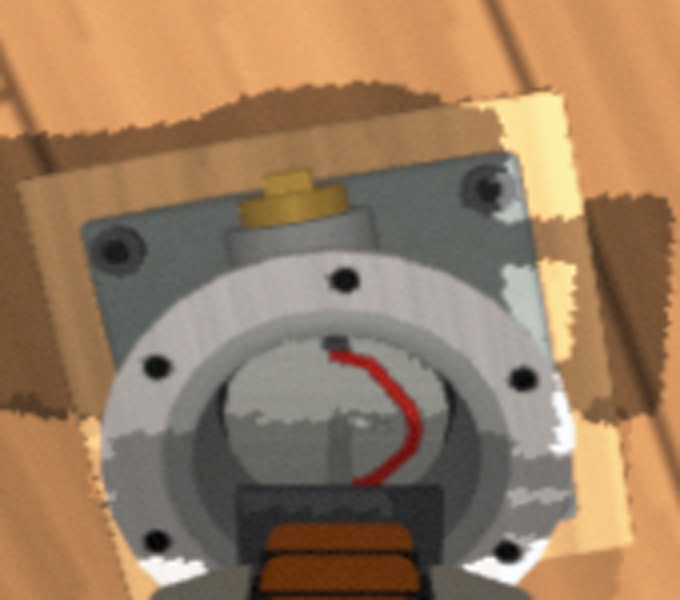

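>>> arm_command(
  series=[
    {"angular": [0.02, -0.01, 0], "translation": [0, -0.5, 1.5], "gripper": 10},
    {"angular": [0, 0, 0], "translation": [0, 0, 0], "gripper": 10},
  ],
)

```text
time: 13.85
ee_pos: [0.563, -0.0213, 0.1888]
eef_rot: [0.825, 0.565, -0.0, -0.0]
wrist_force: [-0.2, -0.0, -1.1]
width: 0.234
```

>>> arm_command(
  series=[
    {"angular": [0, 0, 0], "translation": [0, 0, 1], "gripper": 10},
    {"angular": [0, 0, 0], "translation": [0, 0, 0], "gripper": 10},
  ],
)

```text
time: 14.05
ee_pos: [0.5629, -0.0213, 0.1876]
eef_rot: [0.825, 0.565, -0.0, -0.0]
wrist_force: [1.1, 0.5, -0.0]
width: 0.232
```

>>> arm_command(
  series=[
    {"angular": [0, 0, 0], "translation": [0, 0, 1], "gripper": 10},
    {"angular": [0, 0, 0], "translation": [0, 0, 0], "gripper": 10},
  ],
)

```text
time: 14.25
ee_pos: [0.563, -0.0213, 0.1866]
eef_rot: [0.825, 0.565, -0.0, -0.0]
wrist_force: [0.8, 0.7, -1.0]
width: 0.236
```

>>> arm_command(
  series=[
    {"angular": [0, 0, 0], "translation": [0, 0, 0.8], "gripper": 10},
    {"angular": [0, 0, 0], "translation": [0, 0, 0], "gripper": 10},
  ],
)

```text
time: 14.45
ee_pos: [0.5629, -0.0213, 0.1856]
eef_rot: [0.825, 0.565, -0.0, -0.0]
wrist_force: [0.6, 0.7, -0.5]
width: 0.237
```

>>> arm_command(
  series=[
    {"angular": [0, 0, 0], "translation": [0, 0, 0.6], "gripper": 10},
    {"angular": [0, 0, 0], "translation": [0, 0, 0], "gripper": 10},
  ],
)

```text
time: 14.65
ee_pos: [0.563, -0.0213, 0.185]
eef_rot: [0.825, 0.565, -0.0, -0.0]
wrist_force: [-0.8, 0.5, -1.1]
width: 0.233
```

>>> arm_command(
  series=[
    {"angular": [0, 0, 0], "translation": [0, 0, 0.6], "gripper": 10},
    {"angular": [0, 0, 0], "translation": [0, 0, 0], "gripper": 10},
  ],
)

```text
time: 14.85
ee_pos: [0.5631, -0.0213, 0.1845]
eef_rot: [0.825, 0.565, 0.0, -0.0]
wrist_force: [-0.6, 0.6, 0.8]
width: 0.234
```

>>> arm_command(
  series=[
    {"angular": [0, 0, 0], "translation": [0, 0, 0.5], "gripper": 10},
    {"angular": [0, 0, 0], "translation": [0, 0, 0], "gripper": 10},
  ],
)

```text
time: 15.05
ee_pos: [0.5631, -0.0214, 0.1844]
eef_rot: [0.825, 0.565, 0.0, -0.0]
wrist_force: [-0.5, -0.1, 1.6]
width: 0.236
```

>>> arm_command(
  series=[
    {"angular": [0, 0, 0], "translation": [0, 0, 0.5], "gripper": 10},
    {"angular": [0, 0, 0], "translation": [0, 0, 0], "gripper": 10},
  ],
)

```text
time: 15.25
ee_pos: [0.5631, -0.0214, 0.1843]
eef_rot: [0.825, 0.565, 0.0, -0.0]
wrist_force: [-1.2, -0.3, 2.4]
width: 0.233
```

>>> arm_command(
  series=[
    {"angular": [0, 0, 0], "translation": [0, 1, -0.2], "gripper": 10},
    {"angular": [0, 0, 0], "translation": [0, 2, 0], "gripper": 10},
    {"angular": [0, 0, 0], "translation": [0, 2, 0], "gripper": 10},
    {"angular": [0, 0, 0], "translation": [0, 0, 0], "gripper": 10},
  ],
)

```text
time: 15.65
ee_pos: [0.5662, -0.0226, 0.1843]
eef_rot: [0.825, 0.566, -0.001, -0.002]
wrist_force: [-1.7, 0.0, 5.0]
width: 0.233
```

>>> arm_command(
  series=[
    {"angular": [0, 0, 0], "translation": [0, 1.5, 0], "gripper": 10},
    {"angular": [0, 0, 0], "translation": [0, 1.5, 0], "gripper": 10},
    {"angular": [0, 0, 0], "translation": [0, 0, 0], "gripper": 10},
  ],
)

```text
time: 15.95
ee_pos: [0.5674, -0.023, 0.1843]
eef_rot: [0.825, 0.566, -0.002, -0.004]
wrist_force: [-0.4, 1.0, 3.9]
width: 0.235
```

```bash
python3 look.py w11
```

```text
[ 0.5674 -0.023   0.1843] [-0.0871 -0.0073 -0.0319] [ 0.0067 -4.8105  0.108 ] [-2.2408  1.131   5.6595] 21.762395150899206
foot px [274.536  208.1283] bill end [286.5581 208.1248]
```

View pics/w11c.png

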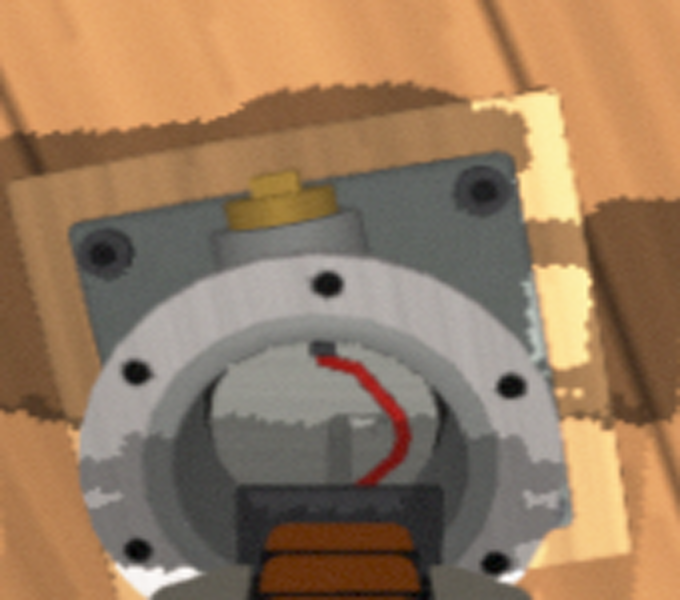

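>>> arm_command(
  series=[
    {"angular": [-0.09, 0, 0], "translation": [0, 0, -0.6], "gripper": 10},
    {"angular": [0, 0, 0], "translation": [0, 0, 0], "gripper": 10},
  ],
)

```text
time: 16.2
ee_pos: [0.568, -0.0233, 0.1846]
eef_rot: [0.825, 0.566, 0.001, 0.001]
wrist_force: [-0.7, -0.0, -0.8]
width: 0.236
```

>>> arm_command(
  series=[
    {"angular": [0, 0, 0], "translation": [0, 1.5, 0], "gripper": 10},
    {"angular": [0, 0, 0], "translation": [0, 1, 0], "gripper": 10},
    {"angular": [0, 0, 0], "translation": [0, 0, 0], "gripper": 10},
  ],
)

```text
time: 16.5
ee_pos: [0.5709, -0.0243, 0.1845]
eef_rot: [0.825, 0.566, 0.001, 0.001]
wrist_force: [-1.8, 0.7, 1.4]
width: 0.236
```

```bash
cat > st.py <<'E'
from h import *
np.set_printoptions(precision=4,suppress=True)
st=get_state(); Rt=R.from_quat(st['eef_rot'])
ft=st['ee_pos']+Rt.apply([0,0,.1202]); a=.365
rel=ft-np.array([.5627,-.0218,.0643])
print(st['ee_pos'],'fix',tofix(-a,st),'F',st['wrist_force'],'foot in filter: x %.2f y %.2f z %.2f'%tuple(1000*np.array([rel[0]*np.cos(a)-rel[1]*np.sin(a),rel[0]*np.sin(a)+rel[1]*np.cos(a),rel[2]])))
E
python3 st.py
```

```text
[ 0.5709 -0.0243  0.1845] fix [ 0.0268 -0.0032 -0.0315] F [-1.7647  0.6985  1.352 ] foot in filter: x 8.95 y 0.62 z -0.04
```

>>> arm_command(
  series=[
    {"angular": [0.03, 0, 0], "translation": [-0.5, 1, -0.3], "gripper": 10},
    {"angular": [0, 0, 0], "translation": [0, 1.5, 0], "gripper": 10},
    {"angular": [0, 0, 0], "translation": [0, 1, 0], "gripper": 10},
    {"angular": [0, 0, 0], "translation": [0, 0, 0], "gripper": 10},
  ],
)

```text
time: 16.9
ee_pos: [0.5749, -0.0265, 0.1846]
eef_rot: [0.825, 0.566, 0.0, 0.0]
wrist_force: [-0.5, -0.8, -0.0]
width: 0.233
```

```bash
python3 st.py; python3 look.py w12
```

```text
[ 0.5749 -0.0265  0.1846] fix [ 0.0036 -0.0019 -0.0332] F [-0.5402 -0.8103 -0.0204] foot in filter: x 13.13 y 0.02 z 0.15
[ 0.5749 -0.0265  0.1847] [ 0.0038 -0.0023 -0.0335] [  0.4858 -13.0386   0.4718] [ 0.748   0.2343 -0.8469] 21.892525494383044
foot px [274.3731 208.1039] bill end [286.3954 208.0999]
```

View pics/w12c.png

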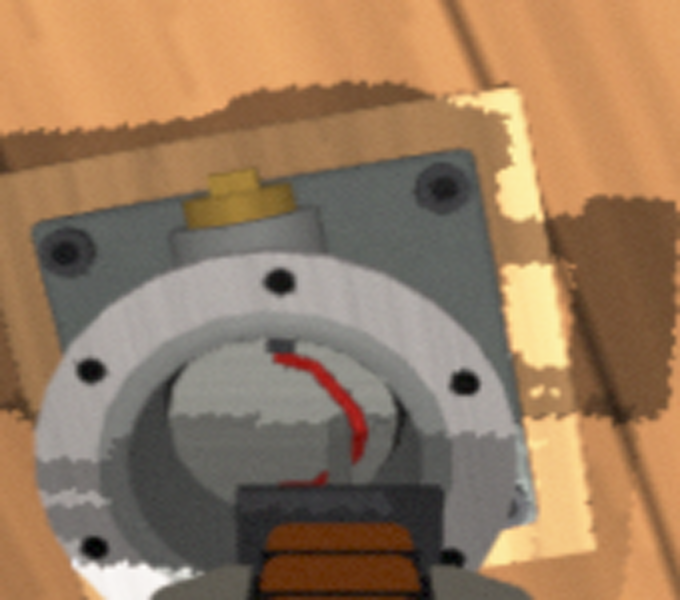

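>>> arm_command(
  series=[
    {"angular": [0, 0, 0], "translation": [0, -0.3, -1.5], "gripper": 10},
    {"angular": [0, 0, 0], "translation": [0, 0, -1.5], "gripper": 10},
    {"angular": [0, 0, 0], "translation": [0, 0, -1], "gripper": 10},
    {"angular": [0, 0, 0], "translation": [0, 0, 0], "gripper": 10},
  ],
)

```text
time: 17.35
ee_pos: [0.5745, -0.0264, 0.189]
eef_rot: [0.825, 0.566, 0.0, 0.0]
wrist_force: [0.3, 0.3, -1.6]
width: 0.234
```

```bash
python3 st.py
```

```text
[ 0.5745 -0.0264  0.189 ] fix [ 0.0045 -0.0013 -0.0328] F [ 0.259   0.2505 -1.5871] foot in filter: x 12.71 y -0.04 z 4.49
```

>>> arm_command(
  series=[
    {"angular": [0, 0, 0], "translation": [0, 0, -1.3], "gripper": 10},
    {"angular": [0, 0, 0], "translation": [0, 0, 0], "gripper": 10},
    {"angular": [0, 0, 0], "translation": [0, -1, -1.6], "gripper": 10},
    {"angular": [0, 0, 0], "translation": [0, -1, -1.3], "gripper": 10},
    {"angular": [0, 0, 0], "translation": [0, 0, 0], "gripper": 10},
  ],
)

```text
time: 17.85
ee_pos: [0.5725, -0.0256, 0.1937]
eef_rot: [0.825, 0.566, 0.0, 0.0]
wrist_force: [-0.2, 1.1, -0.4]
width: 0.232
```

```bash
python3 st.py; python3 look.py w13
```

```text
[ 0.5725 -0.0256  0.1937] fix [ 0.0072 -0.0023 -0.0324] F [-0.2312  1.0796 -0.4453] foot in filter: x 10.61 y 0.01 z 9.16
[ 0.5725 -0.0255  0.1936] [ 0.0061 -0.0021 -0.0323] [  0.4905 -10.5077   9.3714] [-0.0887 -0.1901 -2.1877] 21.856290094451676
foot px [274.429  208.0584] bill end [286.4485 208.0532]
```

View pics/w13c.png

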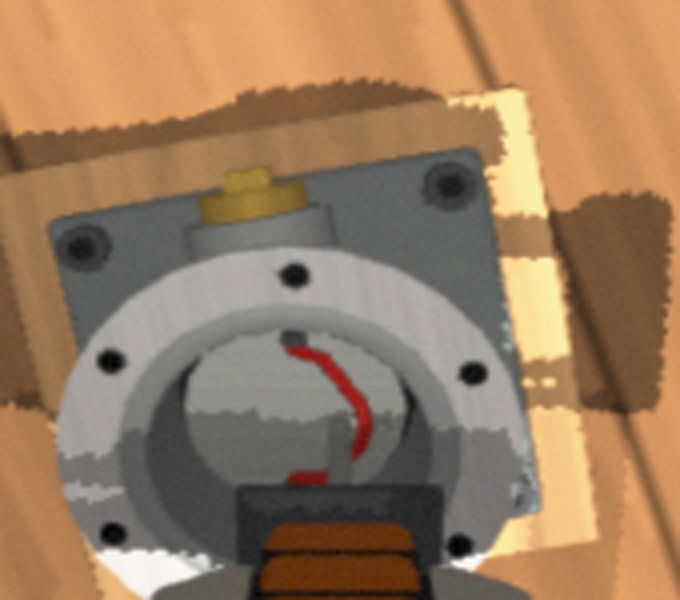

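>>> arm_command(
  series=[
    {"angular": [0, 0, 0], "translation": [0, -1.4, -1.4], "gripper": 10},
    {"angular": [0, 0, 0], "translation": [0, -1.4, -1.4], "gripper": 10},
    {"angular": [0, 0, 0], "translation": [0, 0, 0], "gripper": 10},
  ],
)

```text
time: 18.2
ee_pos: [0.5699, -0.0246, 0.1967]
eef_rot: [0.825, 0.566, 0.0, 0.0]
wrist_force: [0.2, -0.6, -1.8]
width: 0.232
```

>>> arm_command(
  series=[
    {"angular": [0, 0, 0], "translation": [0, -1.6, -1.1], "gripper": 10},
    {"angular": [0, 0, 0], "translation": [0, -1.6, -1.1], "gripper": 10},
    {"angular": [0, 0, 0], "translation": [0, 0, 0], "gripper": 10},
  ],
)

```text
time: 18.5
ee_pos: [0.5667, -0.0233, 0.1992]
eef_rot: [0.825, 0.566, 0.001, 0.0]
wrist_force: [0.2, -0.2, -0.7]
width: 0.232
```

```bash
python3 st.py
```

```text
[ 0.5667 -0.0233  0.1992] fix [ 0.0139 -0.0034 -0.0333] F [ 0.2099 -0.2144 -0.6955] foot in filter: x 4.51 y 0.04 z 14.68
```

Next the hook goes from (4.5, 14.7) to (0.9, 15.9), then to (-3, 16.7).

>>> arm_command(
  series=[
    {"angular": [0, 0, 0], "translation": [0, -1.8, -0.7], "gripper": 10},
    {"angular": [0, 0, 0], "translation": [0, -1.8, -0.5], "gripper": 10},
    {"angular": [0, 0, 0], "translation": [0, 0, 0], "gripper": 10},
  ],
)

```text
time: 18.8
ee_pos: [0.563, -0.0219, 0.2005]
eef_rot: [0.825, 0.566, 0.001, 0.0]
wrist_force: [0.1, 0.4, -1.2]
width: 0.229
```

>>> arm_command(
  series=[
    {"angular": [0, 0, 0], "translation": [0, -1.9, -0.4], "gripper": 10},
    {"angular": [0, 0, 0], "translation": [0, -1.8, -0.2], "gripper": 10},
    {"angular": [0, 0, 0], "translation": [0, 0, 0], "gripper": 10},
  ],
)

```text
time: 19.1
ee_pos: [0.5591, -0.0204, 0.2011]
eef_rot: [0.825, 0.566, 0.0, 0.0]
wrist_force: [0.4, -0.2, -1.1]
width: 0.239
```

```bash
python3 st.py; python3 look.py w14
```

```text
[ 0.5591 -0.0204  0.2011] fix [ 0.0098 -0.003  -0.0324] F [ 0.4067 -0.1591 -1.0595] foot in filter: x -3.77 y 0.07 z 16.56
[ 0.5592 -0.0204  0.2011] [ 0.011  -0.0032 -0.033 ] [ 0.4912  3.7395 16.8757] [ 0.3262  0.4781 -1.3605] 21.724854158278774
foot px [274.5124 208.1026] bill end [286.5338 208.0985]
```

View pics/w14c.png

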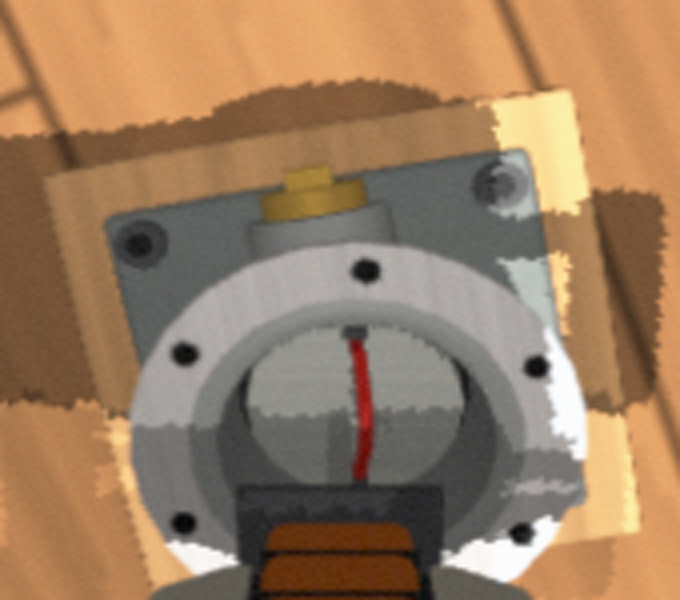

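>>> arm_command(
  series=[
    {"angular": [0, 0, 0], "translation": [0, -1.1, 0], "gripper": 10},
    {"angular": [0, 0, 0], "translation": [0, 0, -0.8], "gripper": 10},
    {"angular": [0, 0, 0], "translation": [0, 0, 0], "gripper": 10},
  ],
)

```text
time: 19.45
ee_pos: [0.5581, -0.02, 0.2019]
eef_rot: [0.825, 0.566, 0.0, 0.0]
wrist_force: [-0.1, 0.4, -1.0]
width: 0.239
```

```bash
python3 st.py
```

```text
[ 0.5581 -0.02    0.2019] fix [ 0.009  -0.0023 -0.0326] F [-0.0955  0.3865 -1.0329] foot in filter: x -4.87 y 0.07 z 17.36
```

>>> arm_command(
  series=[
    {"angular": [0, 0, 0], "translation": [0, 0, -1], "gripper": 10},
    {"angular": [0, 0, 0], "translation": [0, 0, 0], "gripper": 10},
  ],
)

```text
time: 19.65
ee_pos: [0.5575, -0.0198, 0.2024]
eef_rot: [0.825, 0.566, -0.0, -0.0]
wrist_force: [0.8, 0.5, -2.4]
width: 0.235
```

```bash
python3 st.py
```

```text
[ 0.5575 -0.0198  0.2024] fix [-0.0026  0.0019 -0.0321] F [ 0.8431  0.5114 -2.3694] foot in filter: x -5.59 y -0.04 z 17.92
```

>>> arm_command(
  series=[
    {"angular": [0, 0, 0], "translation": [0, 0, -1], "gripper": 10},
    {"angular": [0, 0, 0], "translation": [0, 0, 0], "gripper": 10},
  ],
)

```text
time: 19.85
ee_pos: [0.5569, -0.0197, 0.2028]
eef_rot: [0.825, 0.566, -0.001, -0.0]
wrist_force: [0.7, 0.5, -3.9]
width: 0.232
```

>>> arm_command(
  series=[
    {"angular": [0, 0, 0], "translation": [0, 0, -1], "gripper": 10},
    {"angular": [0, 0, 0], "translation": [0, 0, 0], "gripper": 10},
  ],
)

```text
time: 20.05
ee_pos: [0.5566, -0.0196, 0.2035]
eef_rot: [0.825, 0.566, -0.001, -0.001]
wrist_force: [1.0, 0.2, -4.9]
width: 0.236
```

>>> arm_command(
  series=[
    {"angular": [0, 0, 0], "translation": [0, 0, -1], "gripper": 10},
    {"angular": [0, 0, 0], "translation": [0, 0, 0], "gripper": 10},
  ],
)

```text
time: 20.25
ee_pos: [0.5564, -0.0196, 0.2043]
eef_rot: [0.825, 0.566, -0.002, -0.001]
wrist_force: [0.4, 0.1, -5.5]
width: 0.235
```

```bash
python3 st.py
```

```text
[ 0.5564 -0.0196  0.2043] fix [-0.0285  0.0152 -0.0311] F [ 0.4113  0.0802 -5.5426] foot in filter: x -7.06 y -0.41 z 19.83
```

```bash
python3 look.py w15
```

```text
[ 0.5564 -0.0196  0.2043] [-0.0279  0.0148 -0.0304] [ 0.792  6.755 20.098] [ 0.6875 -0.0146 -6.8269] 22.04167445385429
foot px [274.4548 208.0969] bill end [286.4767 208.0927]
```

View pics/w15c.png

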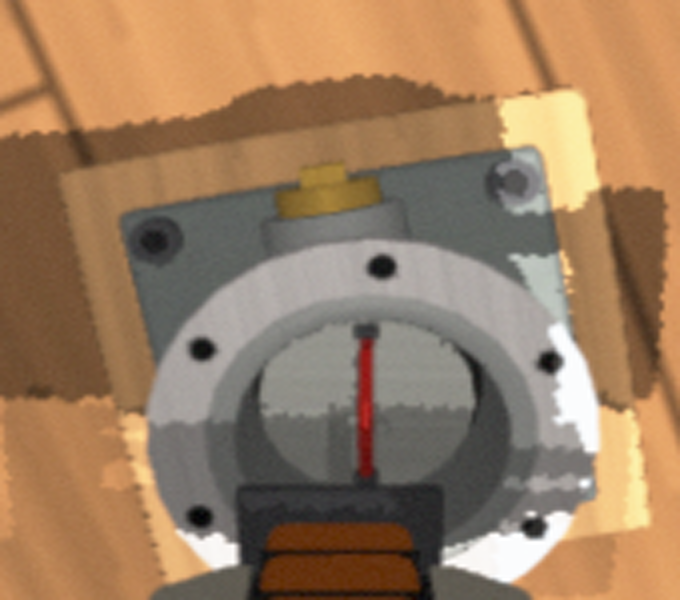

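>>> arm_command(
  series=[
    {"angular": [-0.03, 0.015, 0], "translation": [0, 0.7, -1], "gripper": 10},
    {"angular": [0, 0, 0], "translation": [0, 0.2, -0.5], "gripper": 10},
  ],
)

```text
time: 20.5
ee_pos: [0.5568, -0.0199, 0.2056]
eef_rot: [0.825, 0.566, -0.0, -0.0]
wrist_force: [0.1, 0.7, -8.1]
width: 0.236
```

```bash
python3 st.py
```

```text
[ 0.5568 -0.0199  0.2056] fix [-0.0046  0.0025 -0.0299] F [ 0.1393  0.6913 -8.1314] foot in filter: x -6.24 y -0.36 z 21.09
```

>>> arm_command(
  series=[
    {"angular": [0, 0, 0], "translation": [0, 0.2, -1], "gripper": 10},
    {"angular": [0, 0, 0], "translation": [0, 0.2, -1], "gripper": 10},
  ],
)

```text
time: 20.7
ee_pos: [0.5568, -0.02, 0.2075]
eef_rot: [0.825, 0.566, -0.001, -0.0]
wrist_force: [-0.2, 0.3, -8.8]
width: 0.233
```

```bash
python3 st.py
```

```text
[ 0.5568 -0.02    0.2075] fix [-0.0121  0.0047 -0.0302] F [-0.1598  0.2758 -8.8017] foot in filter: x -6.30 y -0.47 z 22.96
```

>>> arm_command(
  series=[
    {"angular": [-0.01, 0.005, 0], "translation": [0, 0.2, -1], "gripper": 10},
    {"angular": [0, 0, 0], "translation": [0, 0.1, -1], "gripper": 10},
    {"angular": [0, 0, 0], "translation": [0, 0.1, -1], "gripper": 10},
  ],
)

```text
time: 21.0
ee_pos: [0.557, -0.0201, 0.2106]
eef_rot: [0.825, 0.566, -0.0, -0.0]
wrist_force: [-0.4, 0.0, -8.0]
width: 0.234
```

```bash
python3 st.py; python3 look.py w16
```

```text
[ 0.557  -0.0201  0.2106] fix [-0.0065  0.0018 -0.0298] F [-0.4125  0.0009 -8.0009] foot in filter: x -6.02 y -0.52 z 26.07
[ 0.5571 -0.0202  0.2108] [-0.0046  0.0002 -0.0307] [ 1.0407  5.8757 26.5779] [-0.2486 -0.3924 -5.9512] 21.740464633785113
foot px [274.5416 208.1473] bill end [286.5706 208.1441]
```

View pics/w16c.png

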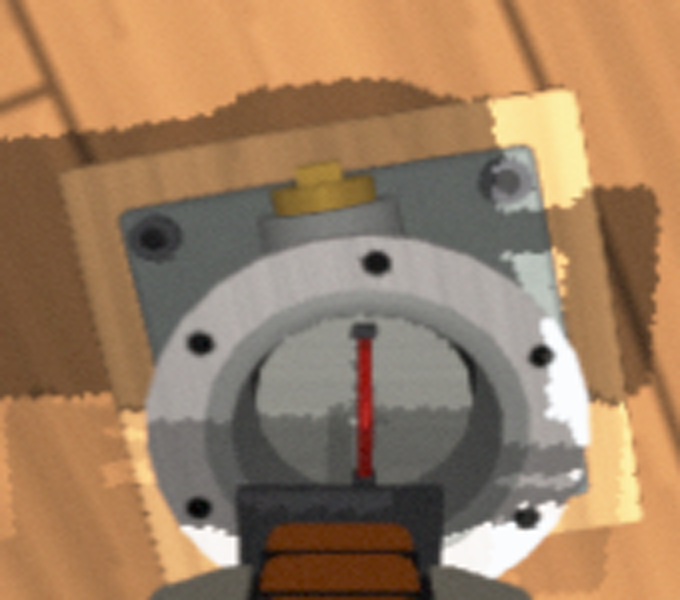

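>>> arm_command(
  series=[
    {"angular": [0, 0, 0], "translation": [0, 0, -1.2], "gripper": 10},
    {"angular": [0, 0, 0], "translation": [0, 0, -1.2], "gripper": 10},
    {"angular": [0, 0, 0], "translation": [0, 0, -1.2], "gripper": 10},
    {"angular": [0, 0, 0], "translation": [0, 0, -1.2], "gripper": 10},
    {"angular": [0, 0, 0], "translation": [0, 0, -1.2], "gripper": 10},
  ],
)

```text
time: 21.55
ee_pos: [0.557, -0.0202, 0.2172]
eef_rot: [0.825, 0.566, -0.0, -0.0]
wrist_force: [-0.0, 0.1, -8.9]
width: 0.235
```

```bash
python3 st.py
```

```text
[ 0.557  -0.0202  0.2172] fix [-0.0052  0.0009 -0.0304] F [-0.0268  0.0569 -8.9179] foot in filter: x -5.96 y -0.52 z 32.73
```

>>> arm_command(
  series=[
    {"angular": [0, 0, 0], "translation": [0, 0, -1.2], "gripper": 10},
    {"angular": [0, 0, 0], "translation": [0, 0, -1.2], "gripper": 10},
    {"angular": [0, 0, 0], "translation": [0, 0, -1.2], "gripper": 10},
    {"angular": [0, 0, 0], "translation": [0, 0, -1.2], "gripper": 10},
    {"angular": [0, 0, 0], "translation": [0, 0, -1.2], "gripper": 10},
  ],
)

```text
time: 22.05
ee_pos: [0.5569, -0.0202, 0.2238]
eef_rot: [0.825, 0.566, -0.0, -0.0]
wrist_force: [-0.2, -0.5, -8.1]
width: 0.236
```

```bash
python3 st.py
```

```text
[ 0.5569 -0.0202  0.2238] fix [-0.0056  0.0014 -0.0305] F [-0.2429 -0.4549 -8.0986] foot in filter: x -6.02 y -0.59 z 39.27
```

>>> arm_command(
  series=[
    {"angular": [0, 0, 0], "translation": [0, 0, -1.2], "gripper": 10},
    {"angular": [0, 0, 0], "translation": [0, 0, -1.2], "gripper": 10},
    {"angular": [0, 0, 0], "translation": [0, 0, -1.2], "gripper": 10},
    {"angular": [0, 0, 0], "translation": [0, 0, -1.2], "gripper": 10},
    {"angular": [0, 0, 0], "translation": [0, 0, -1.2], "gripper": 10},
    {"angular": [0, 0, 0], "translation": [0, 0, -1], "gripper": 10},
    {"angular": [0, 0, 0], "translation": [0, 0, -1], "gripper": 10},
    {"angular": [0, 0, 0], "translation": [0, 0, 0], "gripper": 10},
  ],
)

```text
time: 22.85
ee_pos: [0.5584, -0.0205, 0.2341]
eef_rot: [0.825, 0.566, 0.001, 0.001]
wrist_force: [-0.4, 0.4, -4.1]
width: 0.236
```

```bash
python3 st.py; python3 look.py w17
```

```text
[ 0.5584 -0.0205  0.2341] fix [ 0.0271 -0.014  -0.0336] F [-0.4237  0.3712 -4.1217] foot in filter: x -4.09 y -0.16 z 49.64
[ 0.5585 -0.0205  0.2341] [ 0.0275 -0.0138 -0.0332] [ 0.8188  4.2683 49.9218] [-0.046   0.7751 -3.9619] 21.64335250459918
foot px [274.4222 208.114 ] bill end [286.4424 208.1095]
```

View pics/w17c.png

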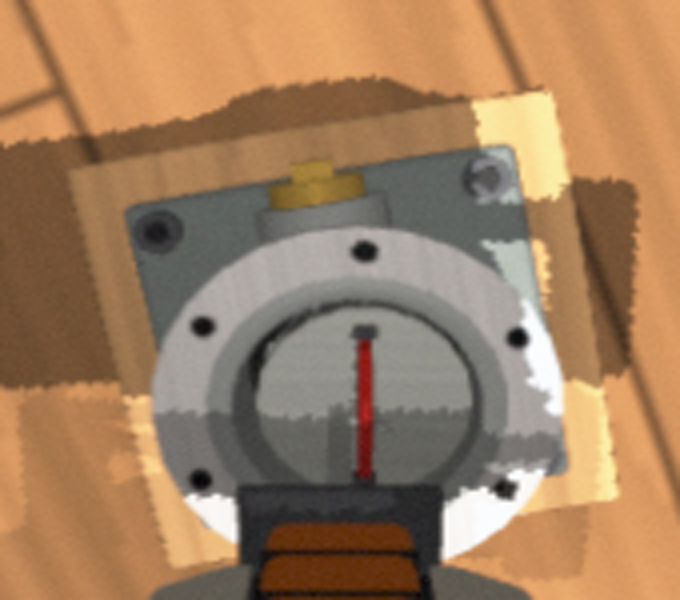

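>>> arm_command(
  series=[
    {"angular": [0.028, -0.014, 0], "translation": [0.2, -1.5, -1], "gripper": 10},
    {"angular": [0, 0, 0], "translation": [0, 0, -3], "gripper": 10},
    {"angular": [0, 0, 0], "translation": [0, 0, -3], "gripper": 10},
    {"angular": [0, 0, 0], "translation": [0, 0, -3], "gripper": 10},
    {"angular": [0, 0, 0], "translation": [0, 0, 0], "gripper": 10},
  ],
)

```text
time: 23.4
ee_pos: [0.5571, -0.0198, 0.2452]
eef_rot: [0.825, 0.566, -0.0, -0.0]
wrist_force: [-0.2, -0.2, -3.5]
width: 0.235
```

```bash
python3 st.py; python3 look.py w18
```

```text
[ 0.5571 -0.0198  0.2452] fix [-0.0005  0.0003 -0.0341] F [-0.1735 -0.2364 -3.499 ] foot in filter: x -5.92 y -0.11 z 60.65
[ 0.557  -0.0198  0.245 ] [-0.0026  0.001  -0.0335] [ 0.6788  6.051  60.7522] [-0.1132 -0.6662 -3.4113] 21.71069941736335
foot px [274.275  208.0793] bill end [286.2889 208.0737]
```

View pics/w18c.png

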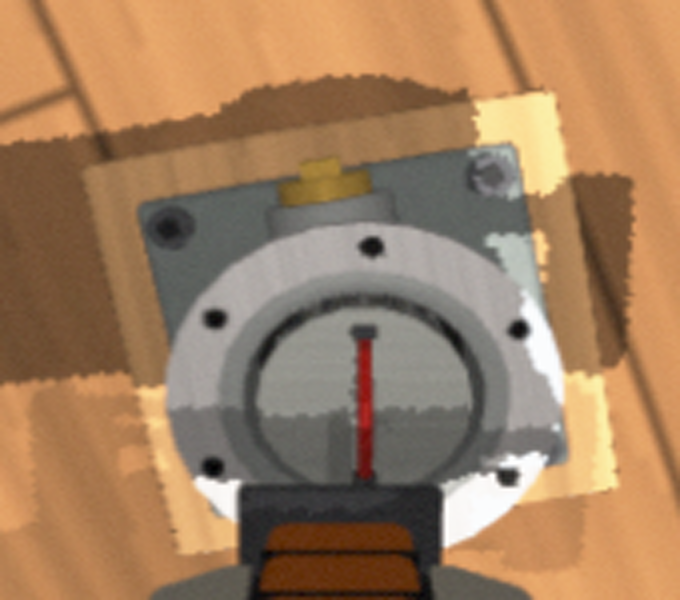

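>>> arm_command(
  series=[
    {"angular": [0, 0, 0], "translation": [0, 0, -3], "gripper": 10},
    {"angular": [0, 0, 0], "translation": [0, 0, -4], "gripper": 10},
    {"angular": [0, 0, 0], "translation": [0, 0, -4], "gripper": 10},
    {"angular": [0, 0, 0], "translation": [0, 0, -4], "gripper": 10},
    {"angular": [0, 0, 0], "translation": [0, 0, -3], "gripper": 10},
    {"angular": [0, 0, 0], "translation": [0, 0, 0], "gripper": 10},
  ],
)

```text
time: 24.05
ee_pos: [0.557, -0.0198, 0.2647]
eef_rot: [0.825, 0.566, -0.0, -0.0]
wrist_force: [0.9, -0.4, -2.7]
width: 0.234
```

```bash
python3 st.py; python3 look.py w19
```

```text
[ 0.557  -0.0198  0.2647] fix [-0.002   0.0006 -0.0342] F [ 0.9353 -0.395  -2.6545] foot in filter: x -6.05 y -0.19 z 80.16
[ 0.557  -0.0198  0.2645] [-0.0032  0.001  -0.034 ] [ 0.7233  6.1234 80.2801] [-0.4116 -0.8014 -3.3099] 21.59563065703489
foot px [274.3238 208.0591] bill end [286.3385 208.0536]
```

View pics/w19c.png

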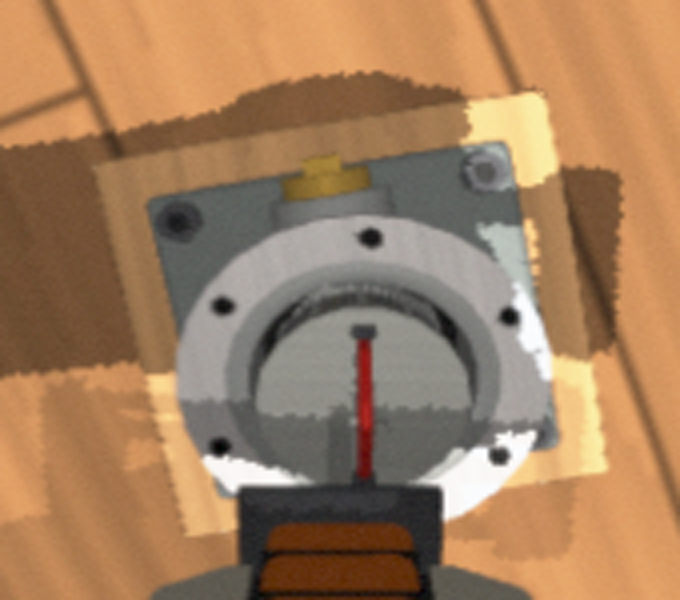

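Still centred and hanging free. I'll continue up another 45 mm.

>>> arm_command(
  series=[
    {"angular": [0, 0, 0], "translation": [0, 0, -3], "gripper": 10},
    {"angular": [0, 0, 0], "translation": [0, 0, -4], "gripper": 10},
    {"angular": [0, 0, 0], "translation": [0, 0, -4], "gripper": 10},
    {"angular": [0, 0, 0], "translation": [0, 0, -4], "gripper": 10},
    {"angular": [0, 0, 0], "translation": [0, 0, -4], "gripper": 10},
    {"angular": [0, 0, 0], "translation": [0, 0, -4], "gripper": 10},
    {"angular": [0, 0, 0], "translation": [0, 0, -4], "gripper": 10},
    {"angular": [0, 0, 0], "translation": [0, 0, -4], "gripper": 10},
    {"angular": [0, 0, 0], "translation": [0, 0, -4], "gripper": 10},
    {"angular": [0, 0, 0], "translation": [0, 0, -3], "gripper": 10},
    {"angular": [0, 0, 0], "translation": [0, 0, -1], "gripper": 10},
    {"angular": [0, 0, 0], "translation": [0, 0, 0], "gripper": 10},
  ],
)

```text
time: 25.3
ee_pos: [0.5568, -0.0198, 0.307]
eef_rot: [0.825, 0.566, -0.0, -0.0]
wrist_force: [-0.3, -0.5, -2.7]
width: 0.238
```

```bash
python3 st.py; python3 look.py w20; python3 - <<'E'
from h import *
np.set_printoptions(precision=4,suppress=True)
p=shot('top','t1'); q=shot('scene','s1')
for c in [(85,70),(515,80),(497,503),(72,493)]: print(atz(p,(130-.44+c[0]/8,200-.44+c[1]/8),.022,'top'))
cv2.imwrite('pics/s1c.png',cv2.resize(q['frame'][120:280,200:400],(800,600)))
E
```

```text
[ 0.5568 -0.0198  0.307 ] fix [-0.0054  0.0008 -0.0349] F [-0.3006 -0.5313 -2.7496] foot in filter: x -6.33 y -0.24 z 122.51
[ 0.5567 -0.0198  0.3069] [-0.0065  0.0016 -0.0357] [  0.8793   6.391  122.6943] [ 0.5677 -0.3529 -3.6326] 21.902683386006334
foot px [274.3473 208.1361] bill end [286.3646 208.1319]
[0.5317 0.3617 0.022 ]
[0.5279 0.2119 0.022 ]
[0.3801 0.2174 0.022 ]
[0.3843 0.3647 0.022 ]
```

View pics/w20.png

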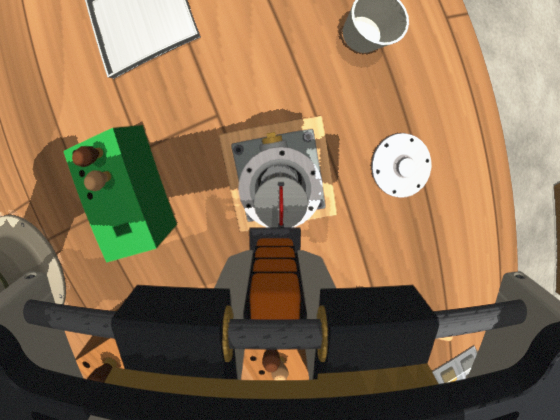

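View pics/s1c.png

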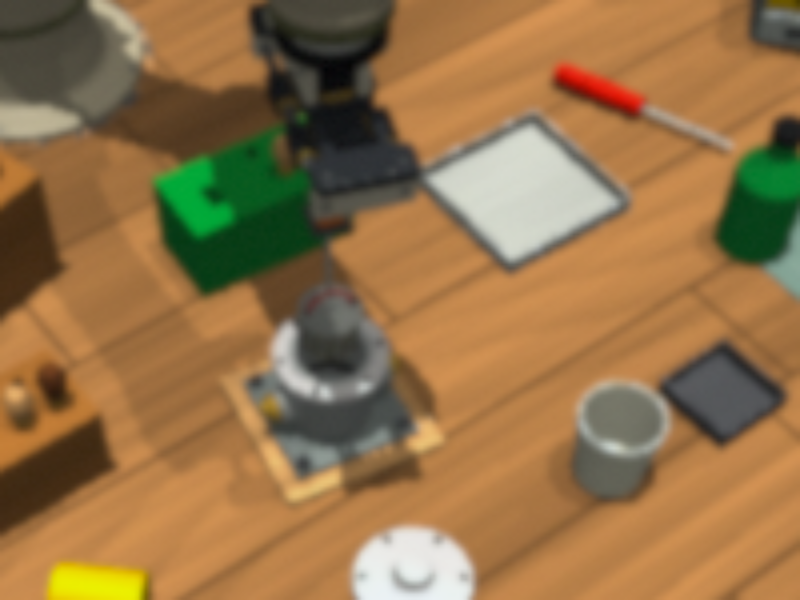

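>>> arm_command(
  series=[
    {"angular": [0, 0, 0], "translation": [3, -2.5, 0], "gripper": 10},
    {"angular": [0, 0, 0], "translation": [6, -5, 0], "gripper": 10},
    {"angular": [0, 0, 0], "translation": [9, -7.4, 0], "gripper": 10},
    {"angular": [0, 0, 0], "translation": [12, -9.9, 0], "gripper": 10},
    {"angular": [0, 0, 0], "translation": [14, -11.5, 0], "gripper": 10},
    {"angular": [0, 0, 0], "translation": [14, -11.5, 0], "gripper": 10},
    {"angular": [0, 0, 0], "translation": [14, -11.5, 0], "gripper": 10},
    {"angular": [0, 0, 0], "translation": [14, -11.5, 0], "gripper": 10},
    {"angular": [0, 0, 0], "translation": [14, -11.5, 0], "gripper": 10},
    {"angular": [0, 0, 0], "translation": [14, -11.5, 0], "gripper": 10},
    {"angular": [0, 0, 0], "translation": [14, -11.5, 0], "gripper": 10},
    {"angular": [0, 0, 0], "translation": [14, -11.5, 0], "gripper": 10},
  ],
)

```text
time: 26.65
ee_pos: [0.4919, 0.1686, 0.306]
eef_rot: [0.824, 0.566, -0.001, -0.001]
wrist_force: [1.3, 0.5, -3.2]
width: 0.232
```

```bash
cat > tr.py <<'E'
from h import *
np.set_printoptions(precision=4,suppress=True)
st=get_state(); print(st['ee_pos'],'fix',tofix(-.365,st),'F',st['wrist_force'],'to go',totool(np.array([.4526,.291,st['ee_pos'][2]])-st['ee_pos'],st))
E
python3 tr.py
```

```text
[0.4919 0.1686 0.306 ] fix [-0.0353  0.0012 -0.0142] F [ 1.2839  0.5272 -3.1951] to go [100.2088 -80.5221   0.285 ]
```

>>> arm_command(
  series=[
    {"angular": [0, 0, 0], "translation": [14, -11.3, 0], "gripper": 10},
    {"angular": [0, 0, 0], "translation": [14, -11.3, 0], "gripper": 10},
    {"angular": [0, 0, 0], "translation": [14, -11.3, 0], "gripper": 10},
    {"angular": [0, 0, 0], "translation": [13, -10.5, 0], "gripper": 10},
    {"angular": [0, 0, 0], "translation": [10, -8, 0], "gripper": 10},
    {"angular": [0, 0, 0], "translation": [7, -5.6, 0], "gripper": 10},
    {"angular": [0, 0, 0], "translation": [4, -3.2, 0], "gripper": 10},
    {"angular": [0, 0, 0], "translation": [2, -1.6, 0], "gripper": 10},
    {"angular": [0, 0, 0], "translation": [0, 0, 0], "gripper": 10},
    {"angular": [0, 0, 0], "translation": [0, 0, 0], "gripper": 10},
  ],
)

```text
time: 27.65
ee_pos: [0.4538, 0.275, 0.306]
eef_rot: [0.822, 0.57, -0.002, -0.002]
wrist_force: [0.8, -0.2, -2.7]
width: 0.236
```

```bash
python3 tr.py; python3 look.py w21
```

```text
[0.4538 0.275  0.306 ] fix [-0.0557 -0.0025  0.0651] F [ 0.7508 -0.1594 -2.7026] to go [14.6232 -6.7052  0.0432]
[0.4538 0.2748 0.3061] [-0.0556 -0.0031  0.0625] [-239.0935  206.7482  120.5826] [-0.0764 -0.4527 -3.9599] 22.23454359813204
foot px [274.5066 208.1723] bill end [286.5291 208.1706]
```

View pics/w21.png

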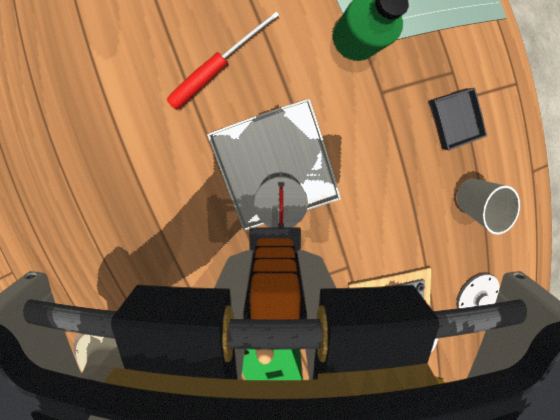

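>>> arm_command(
  series=[
    {"angular": [-0.055, 0, 0.06], "translation": [5, -2.3, 0], "gripper": 10},
    {"angular": [0, 0, 0], "translation": [5, -2.3, 0], "gripper": 10},
    {"angular": [0, 0, 0], "translation": [3, -1.5, 0], "gripper": 10},
    {"angular": [0, 0, 0], "translation": [0, 0, 0], "gripper": 10},
  ],
)

```text
time: 28.1
ee_pos: [0.4533, 0.2894, 0.3062]
eef_rot: [0.824, 0.566, 0.0, 0.0]
wrist_force: [-0.0, 0.1, -3.0]
width: 0.237
```

```bash
python3 tr.py; python3 - <<'E'
from h import *
np.set_printoptions(precision=4,suppress=True)
p=dict(fx=325.19226,fy=325.19226,cx=274.63697,cy=213.71806,extrinsics=np.load('w21ext.npy'))
q=[atz(p,c,.022,'wrist') for c in [(208,135),(307,100),(340,198),(245,230)]]; print(np.array(q),np.mean(q,0))
E
```

```text
[0.4533 0.2894 0.3062] fix [ 0.0064 -0.0048 -0.0243] F [-0.0018  0.0919 -3.0157] to go [ 1.2626 -1.1938 -0.0002]
[[0.3866 0.3644 0.022 ]
 [0.5315 0.3608 0.022 ]
 [0.5301 0.214  0.022 ]
 [0.3837 0.2167 0.022 ]] [0.458 0.289 0.022]
```

>>> arm_command(
  series=[
    {"angular": [0, 0, 0], "translation": [0.5, -0.5, 4], "gripper": 10},
    {"angular": [0, 0, 0], "translation": [0, 0, 8], "gripper": 10},
    {"angular": [0, 0, 0], "translation": [0, 0, 9], "gripper": 10},
    {"angular": [0, 0, 0], "translation": [0, 0, 9], "gripper": 10},
    {"angular": [0, 0, 0], "translation": [0, 0, 9], "gripper": 10},
    {"angular": [0, 0, 0], "translation": [0, 0, 9], "gripper": 10},
    {"angular": [0, 0, 0], "translation": [0, 0, 9], "gripper": 10},
    {"angular": [0, 0, 0], "translation": [0, 0, 9], "gripper": 10},
    {"angular": [0, 0, 0], "translation": [0, 0, 9], "gripper": 10},
    {"angular": [0, 0, 0], "translation": [0, 0, 7], "gripper": 10},
    {"angular": [0, 0, 0], "translation": [0, 0, 4], "gripper": 10},
    {"angular": [0, 0, 0], "translation": [0, 0, 0], "gripper": 10},
  ],
)

```text
time: 29.3
ee_pos: [0.4527, 0.2894, 0.2111]
eef_rot: [0.824, 0.566, -0.001, 0.001]
wrist_force: [0.9, -0.6, -3.1]
width: 0.232
```

```bash
python3 tr.py; python3 look.py w22
```

```text
[0.4527 0.2894 0.2111] fix [-0.0001  0.0184 -0.0268] F [ 0.8738 -0.559  -3.1481] to go [ 1.5129 -0.6553 -0.0029]
[0.4528 0.2894 0.2114] [ 0.0013  0.0155 -0.0279] [-250.2325  214.5039   27.6474] [-0.3173 -1.0733 -2.3377] 21.917523267160828
foot px [274.5377 208.0892] bill end [286.572  208.0866]
```

View pics/w22.png

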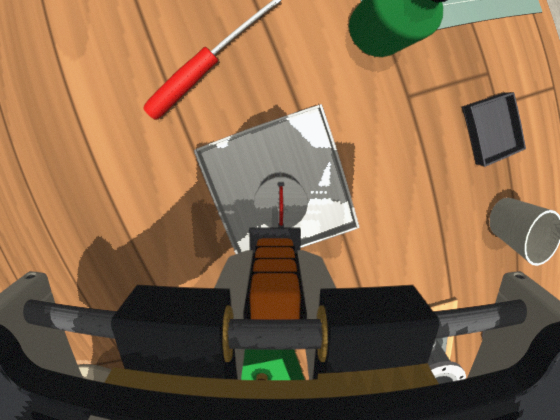

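>>> arm_command(
  series=[
    {"angular": [0, 0.015, 0], "translation": [0, 0, 3], "gripper": 10},
    {"angular": [0, 0, 0], "translation": [0, 0, 3], "gripper": 10},
    {"angular": [0, 0, 0], "translation": [0, 0, 3], "gripper": 10},
    {"angular": [0, 0, 0], "translation": [0, 0, 3], "gripper": 10},
    {"angular": [0, 0, 0], "translation": [0, 0, 2], "gripper": 10},
    {"angular": [0, 0, 0], "translation": [0, 0, 0], "gripper": 10},
  ],
)

```text
time: 29.95
ee_pos: [0.4534, 0.2899, 0.1973]
eef_rot: [0.824, 0.566, 0.001, -0.0]
wrist_force: [0.9, 0.7, -2.5]
width: 0.235
```

>>> arm_command(
  series=[
    {"angular": [0, 0, 0], "translation": [0, 0, 1], "gripper": 10},
    {"angular": [0, 0, 0], "translation": [0, 0, 1], "gripper": 10},
    {"angular": [0, 0, 0], "translation": [0, 0, 1], "gripper": 10},
    {"angular": [0, 0, 0], "translation": [0, 0, 1], "gripper": 10},
    {"angular": [0, 0, 0], "translation": [0, 0, 0], "gripper": 10},
  ],
)

```text
time: 30.45
ee_pos: [0.4535, 0.29, 0.1931]
eef_rot: [0.824, 0.566, 0.001, -0.0]
wrist_force: [0.1, 0.2, -3.9]
width: 0.235
```

```bash
python3 tr.py
```

```text
[0.4535 0.29   0.1931] fix [ 0.0124 -0.0243 -0.0253] F [ 0.0792  0.1673 -3.8511] to go [ 0.6038 -1.203  -0.    ]
```

>>> arm_command(
  series=[
    {"angular": [0.01, -0.02, 0], "translation": [0, 0, 1], "gripper": 10},
    {"angular": [0, 0, 0], "translation": [0, 0, 1], "gripper": 10},
    {"angular": [0, 0, 0], "translation": [0, 0, 1], "gripper": 10},
    {"angular": [0, 0, 0], "translation": [0, 0, 1], "gripper": 10},
    {"angular": [0, 0, 0], "translation": [0, 0, 0], "gripper": 10},
  ],
)

```text
time: 30.95
ee_pos: [0.4536, 0.29, 0.1888]
eef_rot: [0.824, 0.566, 0.0, 0.0]
wrist_force: [-0.8, 0.7, -3.2]
width: 0.234
```

>>> arm_command(
  series=[
    {"angular": [0, 0, 0], "translation": [0, 0, 1], "gripper": 10},
    {"angular": [0, 0, 0], "translation": [0, 0, 1], "gripper": 10},
    {"angular": [0, 0, 0], "translation": [0, 0, 1], "gripper": 10},
    {"angular": [0, 0, 0], "translation": [0, 0, 0], "gripper": 10},
  ],
)

```text
time: 31.35
ee_pos: [0.4537, 0.2901, 0.1857]
eef_rot: [0.824, 0.566, 0.0, -0.0]
wrist_force: [0.4, -0.5, -2.3]
width: 0.234
```

```bash
python3 tr.py;python3 look.py w23
```

```text
[0.4537 0.2901 0.1857] fix [ 0.0031 -0.0045 -0.0251] F [ 0.4146 -0.4783 -2.3282] to go [ 0.5005 -1.3253 -0.0002]
[0.4537 0.2901 0.1857] [ 0.0029 -0.005  -0.0253] [-251.2835  213.8518    1.4519] [-0.3489 -0.2827 -2.2022] 22.27886145135593
foot px [274.4298 208.1338] bill end [286.4536 208.1292]
```

View pics/w23c.png

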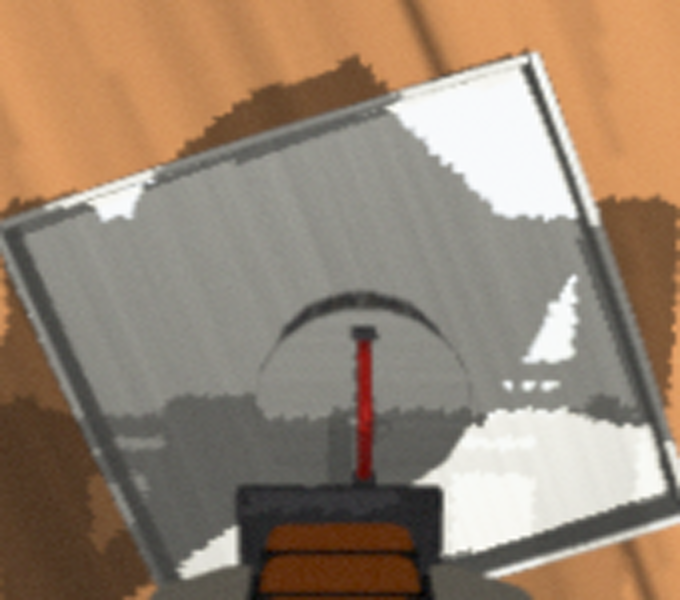

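>>> arm_command(
  series=[
    {"angular": [0, 0, 0], "translation": [0, 0, 0.8], "gripper": 10},
    {"angular": [0, 0, 0], "translation": [0, 0, 0.8], "gripper": 10},
    {"angular": [0, 0, 0], "translation": [0, 0, 0], "gripper": 10},
  ],
)

```text
time: 31.7
ee_pos: [0.4542, 0.2903, 0.1844]
eef_rot: [0.824, 0.566, 0.001, -0.0]
wrist_force: [-0.0, -0.5, -0.6]
width: 0.239
```

>>> arm_command(
  series=[
    {"angular": [0, 0, 0], "translation": [0, 0, 0.8], "gripper": 10},
    {"angular": [0, 0, 0], "translation": [0, 0, 0.8], "gripper": 10},
    {"angular": [0, 0, 0], "translation": [0, 0, 0], "gripper": 10},
  ],
)

```text
time: 32.0
ee_pos: [0.4543, 0.2905, 0.1829]
eef_rot: [0.824, 0.566, 0.001, -0.0]
wrist_force: [-0.1, 0.3, -0.3]
width: 0.237
```

```bash
python3 tr.py;python3 look.py w24
```

```text
[0.4543 0.2905 0.1829] fix [ 0.0119 -0.02   -0.0257] F [-0.0795  0.2628 -0.2972] to go [-0.1165 -1.8143 -0.0025]
[0.4544 0.2905 0.1829] [ 0.012  -0.0201 -0.0259] [-251.915   213.3675   -1.5745] [ 0.6952 -0.3036 -1.0137] 21.911329985602904
foot px [274.4266 208.1086] bill end [286.4491 208.104 ]
```

View pics/w24c.png

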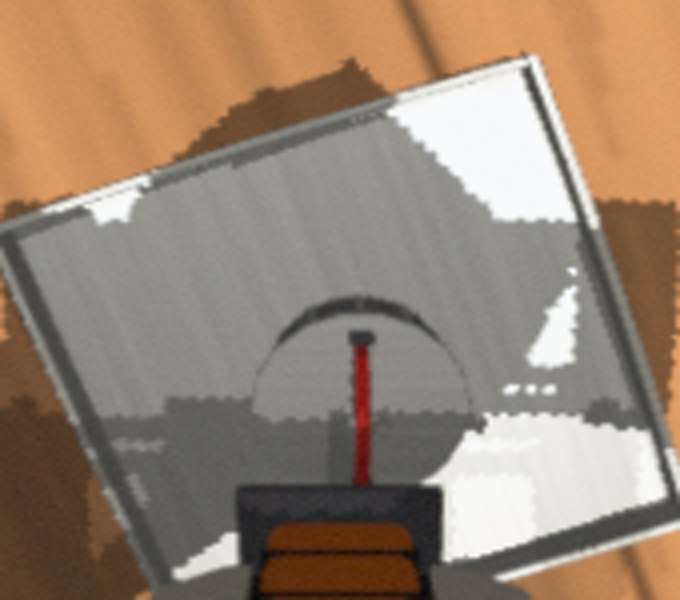

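>>> arm_command(
  series=[
    {"angular": [0, 0, 0], "translation": [0, 0.1, 1.5], "gripper": 10},
    {"angular": [0, 0, 0], "translation": [0, 0, 1.5], "gripper": 10},
    {"angular": [0, 0, 0], "translation": [0, 0, 1.5], "gripper": 10},
    {"angular": [0, 0, 0], "translation": [0, 0, 1.5], "gripper": 10},
    {"angular": [0, 0, 0], "translation": [0, 0, 0], "gripper": 10},
  ],
)

```text
time: 32.55
ee_pos: [0.4545, 0.2904, 0.1763]
eef_rot: [0.824, 0.566, 0.001, -0.0]
wrist_force: [1.4, -0.0, -1.1]
width: 0.233
```

```bash
python3 tr.py
```

```text
[0.4545 0.2904 0.1763] fix [ 0.012  -0.0196 -0.0261] F [ 1.4067 -0.0196 -1.1023] to go [-0.1298 -1.9595 -0.0027]
```

>>> arm_command(
  series=[
    {"angular": [0, 0, 0], "translation": [0, -1, 0], "gripper": 10},
    {"angular": [0, 0, 0], "translation": [0, -2, 0], "gripper": 10},
    {"angular": [0, 0, 0], "translation": [0, -1.5, 0], "gripper": 10},
    {"angular": [0, 0, 0], "translation": [0, 0, 0], "gripper": 10},
  ],
)

```text
time: 32.95
ee_pos: [0.4498, 0.2922, 0.1763]
eef_rot: [0.824, 0.566, 0.001, -0.0]
wrist_force: [-0.1, -1.1, -0.8]
width: 0.237
```

```bash
python3 tr.py;python3 look.py w25
```

```text
[0.4498 0.2922 0.1763] fix [ 0.0107 -0.0187 -0.0258] F [-0.0517 -1.0993 -0.7777] to go [-0.0996  3.0376  0.0032]
[0.4499 0.2922 0.1763] [ 0.0114 -0.0195 -0.0265] [-251.8784  218.1431   -8.1621] [-0.0853  0.1416 -0.642 ] 21.750380188432054
foot px [274.5289 208.0939] bill end [286.5514 208.0901]
```

View pics/w25c.png

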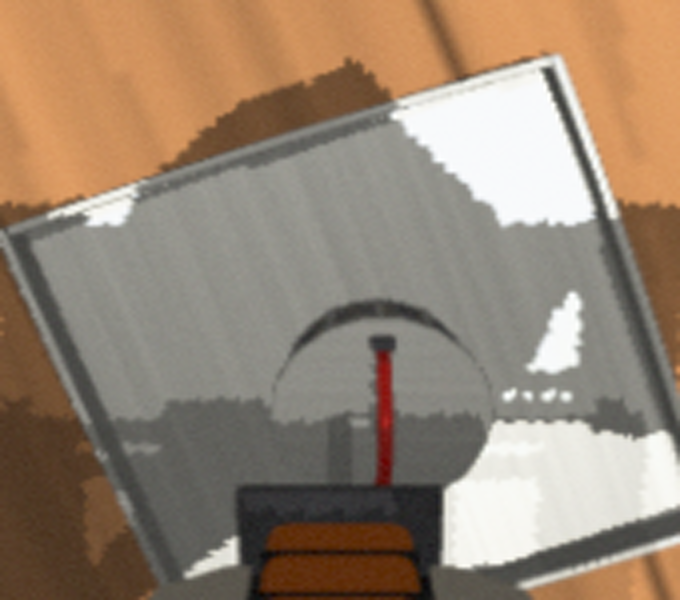

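>>> arm_command(
  series=[
    {"angular": [0, 0, 0], "translation": [0, -2, 0], "gripper": 10},
    {"angular": [0, 0, 0], "translation": [0, -3, 0], "gripper": 10},
    {"angular": [0, 0, 0], "translation": [0, -3, 0], "gripper": 10},
    {"angular": [0, 0, 0], "translation": [0, 0, 0], "gripper": 10},
  ],
)

```text
time: 33.4
ee_pos: [0.4418, 0.2953, 0.1764]
eef_rot: [0.824, 0.566, 0.001, -0.0]
wrist_force: [1.2, -0.2, -1.1]
width: 0.239
```

```bash
python3 tr.py;python3 look.py w26
```

```text
[0.4418 0.2953 0.1764] fix [ 0.0116 -0.0212 -0.0267] F [ 1.2298 -0.1781 -1.0678] to go [-0.1591 11.6418  0.0138]
[0.442  0.2953 0.1764] [ 0.0131 -0.0218 -0.0271] [-251.9232  226.6828   -8.0579] [-0.7581 -0.0489 -0.9192] 21.860508919754974
foot px [274.6857 208.0853] bill end [286.709  208.0825]
```

View pics/w26c.png

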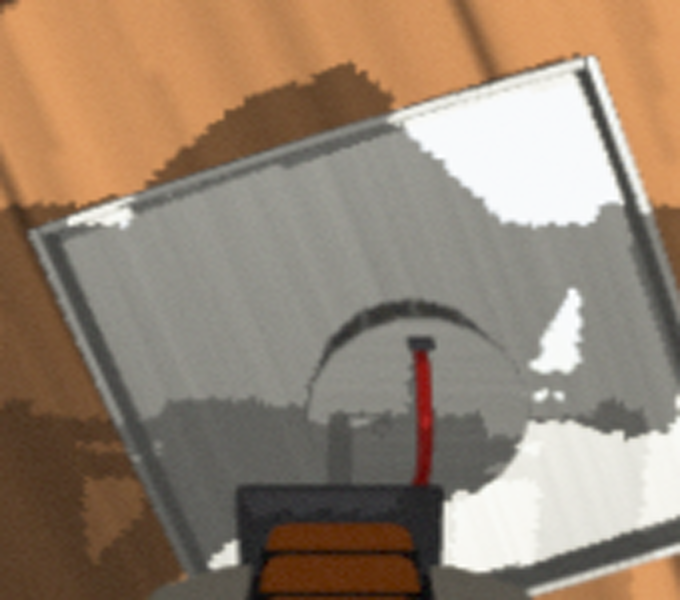

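>>> arm_command(
  series=[
    {"angular": [0.01, -0.02, 0], "translation": [0, -2, -2], "gripper": 10},
    {"angular": [0, 0, 0], "translation": [0, 0, -5], "gripper": 10},
    {"angular": [0, 0, 0], "translation": [0, 0, -10], "gripper": 10},
    {"angular": [0, 0, 0], "translation": [0, 0, -20], "gripper": 10},
    {"angular": [0, 0, 0], "translation": [0, 0, -30], "gripper": 10},
    {"angular": [0, 0, 0], "translation": [0, 0, -35], "gripper": 10},
    {"angular": [0, 0, 0], "translation": [0, 0, -30], "gripper": 10},
    {"angular": [0, 0, 0], "translation": [0, 0, -15], "gripper": 10},
    {"angular": [0, 0, 0], "translation": [0, 0, 0], "gripper": 10},
  ],
)

```text
time: 34.35
ee_pos: [0.4406, 0.2946, 0.334]
eef_rot: [0.825, 0.565, 0.001, 0.0]
wrist_force: [-0.5, 0.1, -1.4]
width: 0.233
```

```bash
python3 look.py w27; python3 - <<'E'
from h import *
np.set_printoptions(precision=4,suppress=True)
st=get_state(); print(tofix(0,st), totool(np.array([.4611,-.335,.34])-st['ee_pos'],st))
E
```

```text
[0.4403 0.2945 0.333 ] [ 0.0106  0.0016 -0.0502] [-249.9786  228.3916  149.0987] [ 0.2742 -0.1533 -1.3122] 21.679837925394317
foot px [274.0894 208.2504] bill end [286.0671 208.2439]
[ 0.0102  0.0035 -3.5356] [-579.2832  247.1758   -6.6262]
```

View pics/w27.png

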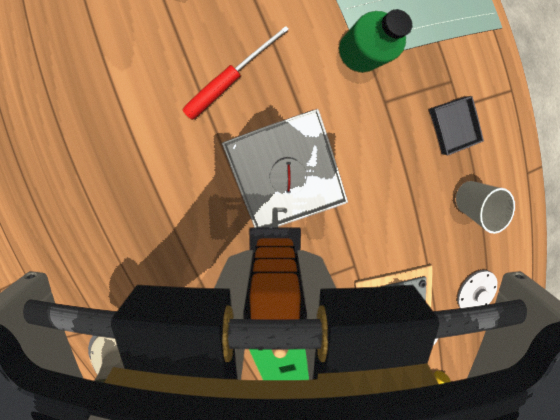

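>>> arm_command(
  series=[
    {"angular": [0, 0, -1.1], "translation": [0, 0, 0], "gripper": 10},
    {"angular": [0, 0, -1.1], "translation": [0, 0, 0], "gripper": 10},
    {"angular": [0, 0, -1], "translation": [0, 0, 0], "gripper": 10},
    {"angular": [0, 0, 0], "translation": [-20, 5, 0], "gripper": 10},
    {"angular": [0, 0, 0], "translation": [-40, 9, -1], "gripper": 10},
    {"angular": [0, 0, 0], "translation": [-40, 9, -1], "gripper": 10},
    {"angular": [0, 0, 0], "translation": [-40, 9, -1], "gripper": 10},
    {"angular": [0, 0, 0], "translation": [-40, 9, -1], "gripper": 10},
    {"angular": [0, 0, 0], "translation": [-40, 9, -1], "gripper": 10},
    {"angular": [0, 0, 0], "translation": [-40, 5, -1], "gripper": 10},
    {"angular": [0, 0, 0], "translation": [-40, 0, -1], "gripper": 10},
    {"angular": [0, 0, 0], "translation": [-20, 0, -1], "gripper": 10},
  ],
)

```text
time: 35.6
ee_pos: [0.4842, -0.0369, 0.3305]
eef_rot: [0.712, 0.702, -0.009, -0.002]
wrist_force: [0.1, 0.5, -0.5]
width: 0.234
```

```bash
cat > hm.py <<'E'
from h import *
np.set_printoptions(precision=4,suppress=True)
st=get_state(); print(st['ee_pos'],st['wrist_force'],tofix(0,st), totool(np.array([.4611,-.335,.1252])-st['ee_pos'],st))
E
python3 hm.py
```

```text
[ 0.4842 -0.0369  0.3305] [ 0.0975  0.4957 -0.5363] [-0.1464  0.0996 -0.1249] [-296.1598  -16.0736  208.707 ]
```

>>> arm_command(
  series=[
    {"angular": [-0.15, 0.1, -0.12], "translation": [-20, -1, 0], "gripper": 10},
    {"angular": [0, 0, 0], "translation": [-40, -2, 0], "gripper": 10},
    {"angular": [0, 0, 0], "translation": [-40, -2, 0], "gripper": 10},
    {"angular": [0, 0, 0], "translation": [-40, -3, 0], "gripper": 10},
    {"angular": [0, 0, 0], "translation": [-40, -3, 0], "gripper": 10},
    {"angular": [0, 0, 0], "translation": [-40, -3, 0], "gripper": 10},
    {"angular": [0, 0, 0], "translation": [-30, -2, 0], "gripper": 10},
    {"angular": [0, 0, 0], "translation": [-15, 0, 0], "gripper": 10},
    {"angular": [0, 0, 0], "translation": [0, 0, 0], "gripper": 10},
  ],
)

```text
time: 36.5
ee_pos: [0.4599, -0.3147, 0.3211]
eef_rot: [0.709, 0.705, -0.005, -0.005]
wrist_force: [0.0, 0.1, -1.2]
width: 0.23
```

```bash
python3 hm.py
```

```text
[ 0.4599 -0.3147  0.3211] [ 0.0238  0.1139 -1.1651] [-0.1344 -0.0048 -0.0518] [-20.3868   4.0197 195.8838]
```

>>> arm_command(
  series=[
    {"angular": [-0.13, 0, -0.05], "translation": [-10, 1, 0], "gripper": 10},
    {"angular": [0, 0, 0], "translation": [-8, 0, 20], "gripper": 10},
    {"angular": [0, 0, 0], "translation": [0, 0, 25], "gripper": 10},
    {"angular": [0, 0, 0], "translation": [0, 0, 20], "gripper": 10},
    {"angular": [0, 0, 0], "translation": [0, 0, 5], "gripper": 10},
    {"angular": [0, 0, 0], "translation": [0, 0, 0], "gripper": 10},
  ],
)

```text
time: 37.1
ee_pos: [0.4597, -0.3272, 0.2448]
eef_rot: [0.706, 0.708, -0.0, -0.004]
wrist_force: [0.5, -0.1, -0.0]
width: 0.233
```

```bash
python3 hm.py
```

```text
[ 0.4597 -0.3272  0.2448] [ 0.4563 -0.1356 -0.0366] [-0.0587 -0.0514  0.0182] [ -8.456    2.1072 119.5003]
```

>>> arm_command(
  series=[
    {"angular": [-0.058, -0.05, 0.018], "translation": [-7.8, 1.4, 0], "gripper": 10},
    {"angular": [0, 0, 0], "translation": [0, 0, 0], "gripper": 10},
  ],
)

```text
time: 37.3
ee_pos: [0.4619, -0.3349, 0.2457]
eef_rot: [0.707, 0.708, 0.0, 0.001]
wrist_force: [0.4, -0.3, -0.8]
width: 0.236
```

```bash
python3 hm.py; python3 look.py w28
```

```text
[ 0.4619 -0.3349  0.2457] [ 0.3696 -0.2508 -0.8042] [0.0113 0.0054 0.0114] [  0.0186  -0.9586 120.4828]
[ 0.462  -0.3345  0.2457] [ 0.0103 -0.0024  3.4992] [313.0114 101.3191  61.6122] [-0.5448  0.4584 -1.2764] 21.926832582931684
foot px [274.3406 207.3975] bill end [286.3704 207.3892]
```

View pics/w28c.png

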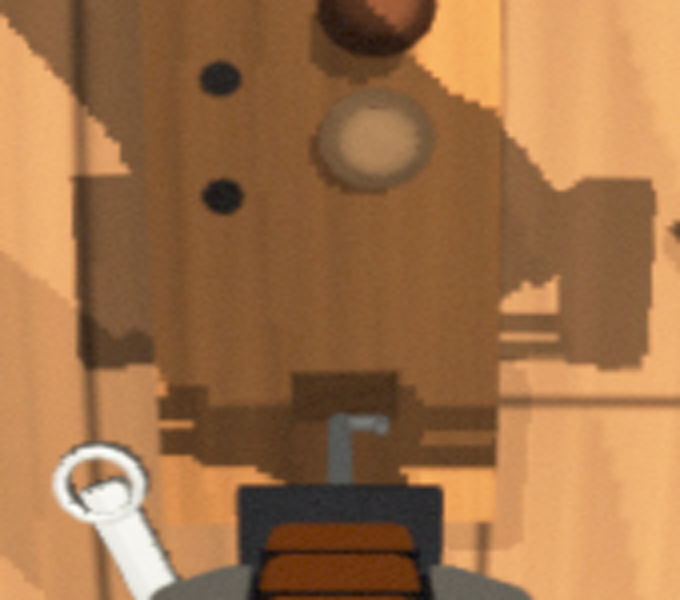

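```bash
python3 - <<'E'
from h import *
np.set_printoptions(precision=2,suppress=True)
p=dict(fx=325.19226,fy=325.19226,cx=274.63697,cy=213.71806,extrinsics=np.load('w28ext.npy'))
cr=lambda P:(proj(p,P,'wrist')-[190-.375,90-.36])*[4,3.53]
for X in (.4584,.460,.4611):
  print(X,[cr((X+a,-.335+b,.1)) for a,b in ((-.0085,.007),(.0175,.007),(-.0085,-.007),(0,0))])
# block corners?
for uv in [(155,480),(500,120),(495,480)]: print(atz(p,(189.6+uv[0]/4,89.6+uv[1]/3.53),.1,'wrist'))
print(cr((.462,-.3345,.2457)),cr((.462,-.3345,.1255)))
E
```

```text
0.4584 [array([289.31, 369.01]), array([394.88, 369.04]), array([289.85, 417.33]), array([323.89, 393.29])]
0.46 [array([295.8 , 369.01]), array([401.37, 369.05]), array([296.27, 417.33]), array([330.36, 393.29])]
0.4611 [array([300.26, 369.  ]), array([405.83, 369.06]), array([300.68, 417.33]), array([334.8 , 393.29])]
[ 0.42 -0.36  0.1 ]
[ 0.5  -0.26  0.1 ]
[ 0.5  -0.36  0.1 ]
[338.58 617.1 ] [338.45 415.87]
```

>>> arm_command(
  series=[
    {"angular": [0.01, 0, 0], "translation": [-0.3, -2.8, 0], "gripper": 10},
    {"angular": [0, 0, 0], "translation": [0, 0, 10], "gripper": 10},
    {"angular": [0, 0, 0], "translation": [0, 0, 6], "gripper": 10},
    {"angular": [0, 0, 0], "translation": [0, 0, 0], "gripper": 10},
  ],
)

```text
time: 37.75
ee_pos: [0.4594, -0.335, 0.2299]
eef_rot: [0.707, 0.708, 0.001, 0.001]
wrist_force: [0.0, 0.7, -1.4]
width: 0.234
```

```bash
python3 hm.py; python3 look.py w29
```

```text
[ 0.4594 -0.335   0.2299] [ 0.0091  0.7029 -1.4161] [0.0243 0.0066 0.0141] [  0.0437   1.4324 104.6544]
[ 0.4595 -0.335   0.2301] [0.0264 0.0025 3.4997] [313.6045 103.7486  45.938 ] [-0.927   0.1751 -1.7609] 21.73639830884116
foot px [274.3843 208.1138] bill end [286.4164 208.1091]
```

View pics/w29c.png

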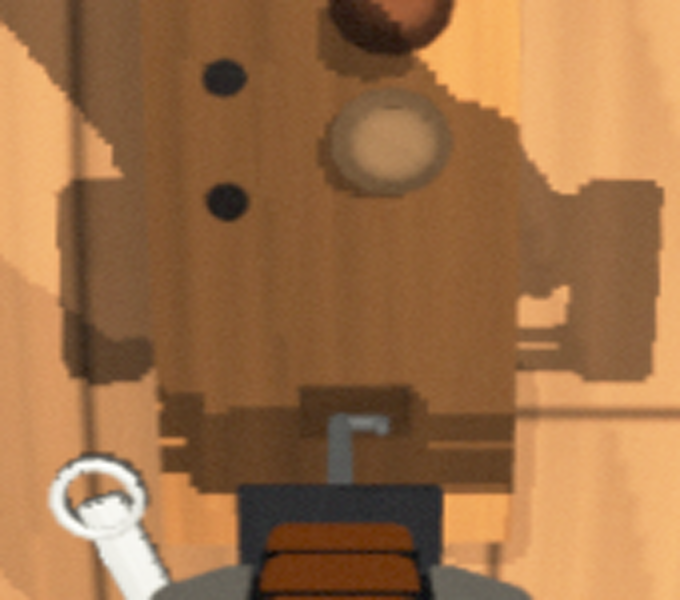

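>>> arm_command(
  series=[
    {"angular": [0.025, 0, 0], "translation": [0, -0.8, 4], "gripper": 10},
    {"angular": [0, 0, 0], "translation": [0, 0, 5], "gripper": 10},
    {"angular": [0, 0, 0], "translation": [0, 0, 5], "gripper": 10},
    {"angular": [0, 0, 0], "translation": [0, 0, 4], "gripper": 10},
    {"angular": [0, 0, 0], "translation": [0, 0, 0], "gripper": 10},
  ],
)

```text
time: 38.3
ee_pos: [0.4587, -0.335, 0.2103]
eef_rot: [0.707, 0.708, -0.0, 0.0]
wrist_force: [-0.6, 0.9, -1.7]
width: 0.234
```

```bash
python3 hm.py; python3 look.py w30
```

```text
[ 0.4587 -0.335   0.2103] [-0.6024  0.8608 -1.7413] [-0.0057  0.0067  0.0151] [ 0.0946  2.4855 85.0897]
[ 0.4587 -0.3351  0.2105] [-0.002   0.009   3.5004] [313.7063 104.6529  26.0303] [-0.9395 -0.4591 -0.8874] 22.196856725571738
foot px [274.3946 208.1891] bill end [286.4259 208.1844]
```

View pics/w30c.png

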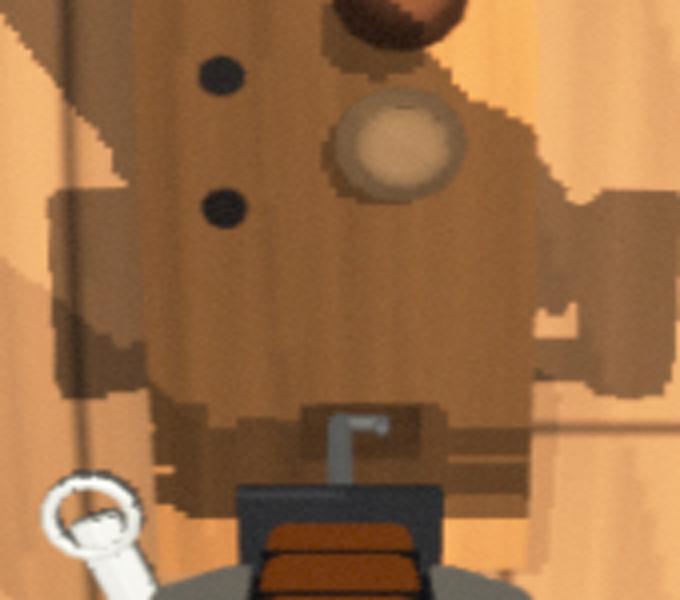

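The bill is in the slot, centred, with no contact. I'll lower it to just above the collar seat.

>>> arm_command(
  series=[
    {"angular": [0, 0, 0], "translation": [0, 0, 6], "gripper": 10},
    {"angular": [0, 0, 0], "translation": [0, 0, 10], "gripper": 10},
    {"angular": [0, 0, 0], "translation": [0, 0, 12], "gripper": 10},
    {"angular": [0, 0, 0], "translation": [0, 0, 12], "gripper": 10},
    {"angular": [0, 0, 0], "translation": [0, 0, 12], "gripper": 10},
    {"angular": [0, 0, 0], "translation": [0, 0, 10], "gripper": 10},
    {"angular": [0, 0, 0], "translation": [0, 0, 6], "gripper": 10},
    {"angular": [0, 0, 0], "translation": [0, 0, 0], "gripper": 10},
  ],
)

```text
time: 39.15
ee_pos: [0.4584, -0.335, 0.1355]
eef_rot: [0.707, 0.708, -0.001, -0.0]
wrist_force: [0.7, -0.8, -0.9]
width: 0.231
```

```bash
python3 hm.py
```

```text
[ 0.4584 -0.335   0.1355] [ 0.6535 -0.7989 -0.9088] [-0.0161  0.0028  0.0136] [ 0.048   2.761  10.3315]
```

>>> arm_command(
  series=[
    {"angular": [-0.016, 0, 0], "translation": [0, 0.8, 4], "gripper": 10},
    {"angular": [0, 0, 0], "translation": [0, 0, 3], "gripper": 10},
    {"angular": [0, 0, 0], "translation": [0, 0, 2], "gripper": 10},
    {"angular": [0, 0, 0], "translation": [0, 0, 0], "gripper": 10},
  ],
)

```text
time: 39.55
ee_pos: [0.4597, -0.3355, 0.1264]
eef_rot: [0.707, 0.708, 0.0, 0.001]
wrist_force: [-0.7, -0.1, -1.1]
width: 0.231
```

>>> arm_command(
  series=[
    {"angular": [0, 0, 0], "translation": [0, 0, 1], "gripper": 10},
    {"angular": [0, 0, 0], "translation": [0, 0, 0], "gripper": 10},
  ],
)

```text
time: 39.75
ee_pos: [0.4599, -0.3356, 0.1258]
eef_rot: [0.707, 0.708, 0.0, 0.001]
wrist_force: [-0.2, -0.6, -1.0]
width: 0.233
```

>>> arm_command(
  series=[
    {"angular": [0, 0, 0], "translation": [0, 0, 1], "gripper": 10},
    {"angular": [0, 0, 0], "translation": [0, 0, 0], "gripper": 10},
  ],
)

```text
time: 39.95
ee_pos: [0.4601, -0.3357, 0.125]
eef_rot: [0.707, 0.708, 0.0, 0.001]
wrist_force: [-0.5, -0.4, -0.0]
width: 0.236
```

```bash
python3 hm.py
```

```text
[ 0.4601 -0.3357  0.125 ] [-0.4541 -0.3617 -0.0272] [0.0242 0.0157 0.0137] [ 0.7228  1.0213 -0.1993]
```

>>> arm_command(
  series=[
    {"angular": [0, 0, 0], "translation": [0, 0, 0.6], "gripper": 10},
    {"angular": [0, 0, 0], "translation": [0, 0, 0], "gripper": 24},
    {"angular": [0, 0, 0], "translation": [0, 0, 0], "gripper": 30},
    {"angular": [0, 0, 0], "translation": [0, 0, 0], "gripper": 45},
    {"angular": [0, 0, 0], "translation": [0, 0, 0], "gripper": 55},
    {"angular": [0, 0, 0], "translation": [0, 0, 0], "gripper": 55},
  ],
)

```text
time: 40.55
ee_pos: [0.4604, -0.3359, 0.125]
eef_rot: [0.707, 0.708, 0.001, 0.002]
wrist_force: [-0.6, 0.7, -0.6]
width: 0.535
```

```bash
python3 hm.py; python3 look.py w31
```

```text
[ 0.4604 -0.3359  0.125 ] [-0.6147  0.6813 -0.554 ] [0.0338 0.0183 0.0136] [ 0.907   0.7209 -0.1662]
[ 0.4604 -0.3359  0.125 ] [0.0365 0.0115 3.4999] [314.3111 103.1985 -59.3979] [0.1643 0.8609 0.2765] 52.85149654915988
foot px [274.2875 207.9217] bill end [286.3107 207.9153]
```

View pics/w31.png

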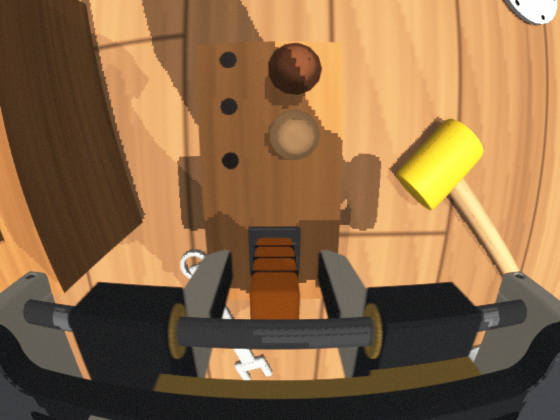

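The hook stands released and upright. I'll withdraw straight up and verify.

>>> arm_command(
  series=[
    {"angular": [0, 0, 0], "translation": [0, 0, -5], "gripper": 60},
    {"angular": [0, 0, 0], "translation": [0, 0, -15], "gripper": 60},
    {"angular": [0, 0, 0], "translation": [0, 0, -25], "gripper": 60},
    {"angular": [0, 0, 0], "translation": [0, 0, -30], "gripper": 60},
    {"angular": [0, 0, 0], "translation": [0, 0, -30], "gripper": 60},
    {"angular": [0, 0, 0], "translation": [0, 0, -30], "gripper": 60},
    {"angular": [0, 0, 0], "translation": [-30, 0, -20], "gripper": 60},
    {"angular": [0, 0, 0], "translation": [-30, 0, 0], "gripper": 60},
    {"angular": [0, 0, 0], "translation": [0, 0, 0], "gripper": 60},
    {"angular": [0, 0, 0], "translation": [0, 0, 0], "gripper": 60},
  ],
)

```text
time: 41.6
ee_pos: [0.4591, -0.3965, 0.2892]
eef_rot: [0.706, 0.708, 0.0, 0.002]
wrist_force: [0.4, 0.7, -0.3]
width: 0.644
```

```bash
python3 look.py w32; python3 - <<'E'
from h import *
np.set_printoptions(precision=4,suppress=True)
p=dict(fx=325.19226,fy=325.19226,cx=274.63697,cy=213.71806,extrinsics=np.load('w32ext.npy'))
print(proj(p,(.4595,-.3355,.1),'wrist'))
q=shot('scene','s2'); t=shot('top','t2')
a=q['frame'];A=cv2.resize(a[140:200,300:360],(400,400),interpolation=cv2.INTER_CUBIC);B=cv2.resize(a[200:270,165:235],(400,400),interpolation=cv2.INTER_CUBIC)
cv2.imwrite('pics/s2c.png',np.hstack([A,B]))
for n in ['filter','bail_pivot','hook']:
  for nm,pp in (('scene',q),('top',t)): print(n,nm,[(d['uv'],d['score']) for d in finder.tip_of(n,pp)][:2])
E
```

```text
[ 0.459  -0.3965  0.2891] [0.0271 0.0143 3.5071] [375.1387 104.5186 104.448 ] [-0.2021 -0.0577  0.4514] 60.31267498978171
foot px [274.1268 207.9842] bill end [286.1465 207.9777]
[274.3286 136.5517]
filter scene [([363.1, 150.6], 0.65), ([336.5, 172.3], 0.49)]
filter top [([168.5, 234.7], 0.89), ([368.0, 235.0], 0.17)]
bail_pivot scene [([330.9, 161.0], 0.7)]
bail_pivot top [([164.9, 234.8], 0.9)]
hook scene []
hook top [([222.2, 135.0], 0.55), ([394.9, 236.4], 0.48)]
```

View pics/w32c.png

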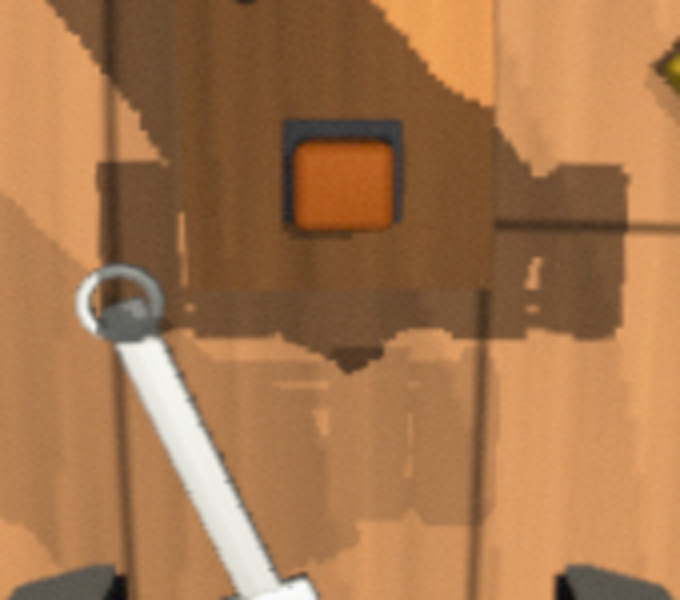

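View pics/s2c.png

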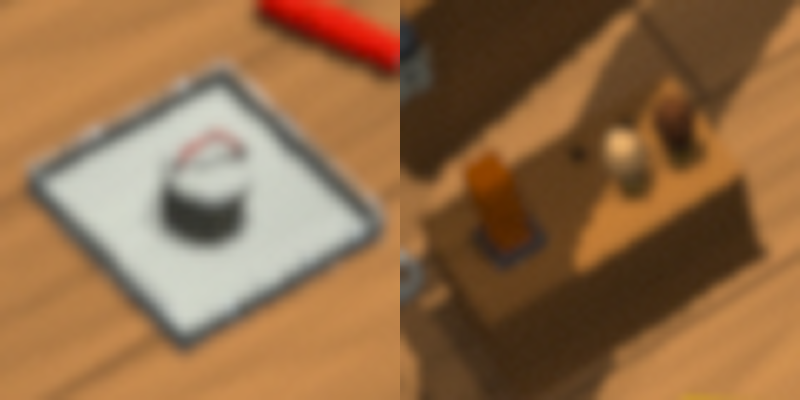

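View pics/t2.png

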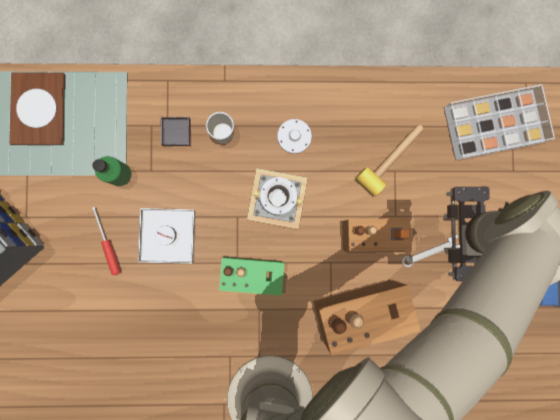

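```bash
python3 -c "
from h import *
print(r.job_done())"
```

```text
the job is handed in; nothing more can be done
None
```

The job is handed in at about 42 s on the robot's clock. The filter stands upright in the wash tray and the hook is back home in the small brown block.

**What I did:** I took the hook from the block and lowered it inside the folded bail until it touched the cap. Then I slid the bill under the wire and swung the bail upright. I drew the filter straight up, set it down near the tray's centre, unhooked it and put the hook back.

**Forces:** At the readings taken between moves, the draw read about 8 N net once the hook's weight is taken off. The largest push on the cap was about 6–7 N. At set-down the wrist force went no higher than the hook's own weight, so the tray took little more than the filter's weight.

**Last checks:**
- The scene and top pictures show the filter upright inside the tray walls with its bail standing.
- The hook is upright with its collar down on the block.
- The gripper is well clear of everything, and the bystanders look unmoved.

**What disagreed:**
- The top camera placed things about 4 mm lower in x than the wrist camera. I went by the wrist camera.
- While the seal still gripped, the hook drifted up to 2 mm sideways. I corrected it, and corrected it again after release.
- My recorded position for the hook's return was about 3 mm off from where the slot showed in the picture, so I lined up on the slot.
- In the last pictures the network gave no hook in the scene view and, in the top view, ranked a false one first (near the cup). I relied on the pictures for the hook.

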